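# Pack the date-marking kit into its tray

## Task

Put the date-marking kit away in the grey tray: the probe thermometer lying in the long trough, the marker lying in the short trough, the roll of labels flat in the round well and the wind-up timer upright in the square well, each resting fully down on the floor of its pocket. The slim pen, the spoon and the roll of brown tape do not belong to the kit: leave them where they are.

Things in the scene. Friction and masses are not known exactly. Their poses are not given: they have to be found in the camera images.
- kit_tray: Grey tray, 236 (x) x 222 (y) x 18 mm, fixed, any yaw. Origin: centre of its underside. Four pockets 10 mm deep, floor 8 mm above the table. In its frame (mm): long trough, 50 in x, 205 in y, centre (-85, 0); short trough, 50 in x, 155 in y, centre (-25, 0); round well, diameter 86, centre (59, 54); square well, 86 x 86, centre (59, -54).
- thermometer: Digital food probe lying flat, 24 x 179 x 17 mm: white head (24 wide, 16 tall, y=+28 to +90 mm) and thin steel needle (4 mm thick, to y=-89, 3 to 8 mm above the underside). Nearly all weight is in the head: grasp it across x near y=+59. Origin: middle of its length, underside; y runs to the head. May lie in the trough either way round.
- marker: Fat marker with a cap, 135 mm long, 16 to 17 mm thick, round, can roll about its length; 30 g. The thickest of the slim things; the pen is the thinner one. Origin: middle of its length, on what was its underside at the start; y runs along it.
- marker_mid (a point): The middle of the marker, on its centre line (8 mm above what it lies on, however it has rolled).
- label_roll: Roll of white labels on a brown core, lying flat, 60 mm diameter, 30 mm tall, solid. Origin: centre of its underside, z up. At least 35 mm is free to its left and right (along world y) at the start.
- timer: Wind-up timer, round, 63 mm diameter, 56 mm tall. Body up to 45 mm (straight sides to 24 mm, then a little narrower); on top a grip bar, 8 mm thick in x, 46 mm long in y, from 44 to 56 mm above the underside; it does not turn and the timer can be lifted by it. Origin: centre of its underside, z up.
- pen: Slim pen, 11 x 145 x 9 mm, thinner than the marker; not part of the kit, stays where it is. Origin: middle of its length, underside; y runs along it.
- spoon: Steel spoon, 199 x 40 x 18 mm; not part of the kit, stays where it is. Origin: middle of its length, underside; x runs along it.
- tape_roll: Roll of brown tape lying flat, a ring of 68 mm outer and 48 mm inner diameter, 20 mm tall; not part of the kit, stays where it is. Origin: centre of its underside, z up.
Not all that is in view belongs to the job. What is shaped like the label_roll but green or orange is not meant.

How it is judged:
By the outcome, as a careful person would: the job done as asked, in the order asked, and still so for the second after the job is handed in, with the robot touching nothing.
It also fails if it takes over 99 s, if anything falls off the work surface, if the arm or the gripper's body presses on something with over 40 N, if the wrist force passes 120 N, or if a joint passes its speed limit or range.

## Robot

A 6-joint arm with a two-finger parallel gripper is mounted at the origin on a cart in front of the work surface, level with it; the furniture and walls round the work are solid. World frame = base frame: x ahead of the robot, y to its left, z up, the work surface at z = 0. Lengths are in mm, angles in rad, forces in N, time in s.
With the tool pointing down it reaches from about 350 to 725 mm from the base axis. Payload 4.3 kg.
Tool frame: the origin (TCP) lies at the very end of the fingers, on their centre line; the grasp point (between the pads) lies 19 mm behind it; z points along the fingers, y is the direction in which the jaws open and shut (so a half turn about z gives the same grasp; the last joint's range is limited). The gripper opens to 85 mm and grips with 20 to 120 N. Pads are 22 mm wide; open, the fingers measure 114 mm over their backs; the gripper's body (76 mm by 85 mm) begins 54 mm behind the grasp point. The pads swing forward as they close: fully open they stand 13 mm farther back than shut.
Start: joints at [-1.287, 0.377, 0.081, 1.274, 0, 1.46], TCP at [220.642, -531.024, 209.729] pointing down, gripper open.
Joint ranges: [-2.72, 2.72], [-0.84, 1.66], [-1.02, 1.22], [-1.77, 2.12], [-1.37, 1.28], [-3.14, 3.14]. Speed limits (rad/s): [2.57, 2.57, 3.14, 3.14, 3.14, 3.14].

## Interface

Orientations are given as a rotation vector (axis times angle).
In Python, from plant import bot gives the robot as it stands.
- The arm moves only by the shell command python3 -m pendant 'ROWS' [FORCE]. ROWS is JSON, a list of rows, each an object of numbers: "dx", "dy", "dz": the shift along the tool's x, y, z in mm; "ax", "ay", "az": the turn, a rotation vector about the tool's x, y, z in degrees; "hand": the closure, from 0 (fully open) to 1 (shut). In form: [{"dx": .., "dy": .., "dz": .., "ax": .., "ay": .., "az": .., "hand": ..}, ...]. A call has 1 to 12 rows; each row shifts and turns the commanded pose from where the row before left it, along the tool's axes as they then stand; what a row does not reach is not made up. A row lasts 1/10 s, in which the tool goes at most 50 mm and 8.59 degrees, less where a joint would pass 70% of its speed; a pose out of reach is approached as far as the arm can. A call is refused whole if a number of a shift passes 50 or a number of a turn 8.59, either way. A call with a gripper value outside its range is refused whole. The fingers move at their own pace and stop on an object; FORCE is the grip in N (left out, the last holds). Time passes only in rows, so rows that do not move let the fingers close. It gives the time, the measured TCP pose, the force and the opening at its end, in the units of the state.
- bot.get_obs(): the state, without advancing time (a new reading comes with each control period).
- bot.grab_frame(name): name is "scene" or "top" or "wrist"; returns a dict with "image" (400x640x3 uint8, blue, green, red), "depth" (400x640 float32, mm along the optical axis (not along the pixel's ray), 0 where there is no reading), "mtx" (3x3 intrinsics, pixels), "position" and "attitude" of the camera in the world. Camera axes: x right, y up, looking along -z (the intrinsics and any distortion apply to the point x, -y, -z); pixel columns grow to the right and rows downward; lengths in mm; the calibration is good to about 2 mm. A picture is of the moment at which its call begins.
- bot.finish_job(): hands the job in, once; it reports no verdict.
The state is a dict: "t": time; "joint_positions": joint angles; "qvel": joint speeds; "joint_efforts": joint torques, N m; "tool_pos": TCP position; "eef_rot": TCP orientation; "wrist_force": force on the tool from outside, world axes, zero at the start; "ft_torque": the same for the moment, N m; "finger_gap": opening from 0.0 (shut) to 1.0 (fully open).
Only numpy, scipy, OpenCV 4.12 (cv2) and the standard library are available. Lean on these libraries where they do the work, as an engineer would, in place of code of your own. Each camera call takes 0.05 s, during which the arm holds its last target. There are 200 camera calls.

## Working session

There is one attempt and no reset: what is moved stays moved. The work goes in short steps, Python scripts to look and compute and a shell command to move; the robot and the scene stay as the last step left them, time stands still between calls to the robot, and variables do not carry over. Pictures are saved under pics/ and viewed, about 12 in all and at most 16, crops included, and the job is handed in when it is done.

```bash
ls; mkdir -p pics
cat > h.py <<'E'
import numpy as np, cv2
from scipy.spatial.transform import Rotation as R
from plant import bot
def rot(a):
    a=np.array(a,float)
    return a if a.shape==(3,3) else R.from_rotvec(a).as_matrix() if a.size==3 else R.from_quat(a).as_matrix()
def grab(n,save=None):
    f=bot.grab_frame(n); np.savez('last_%s.npz'%n,**f)
    if save: cv2.imwrite('pics/'+save,f['image'])
    return f
def cloud(f):
    d=f['depth']; K=np.array(f['mtx']); v,u=np.mgrid[:d.shape[0],:d.shape[1]]
    p=np.stack([(u-K[0,2])/K[0,0]*d,-(v-K[1,2])/K[1,1]*d,-d],-1)
    return p@rot(f['attitude']).T+np.array(f['position'])
def ray(f,u,v,z):
    K=np.array(f['mtx']); c=np.array(f['position']); d=rot(f['attitude'])@np.array([(u-K[0,2])/K[0,0],-(v-K[1,2])/K[1,1],-1])
    return c+d*(z-c[2])/d[2]
E
python3 - <<'E'
from h import *
for n in ('top','scene','wrist'):
    f=grab(n,n+'0.png'); print(n,f['position'],f['attitude'],f['mtx'],[k for k in f])
o=bot.get_obs();print(o)
E
```

```text
pics
top [393.295495    18.13524126 900.75803914] [ 0.11003679 -0.04879947 -1.59541425] [[384.2721459    0.         318.85142797]
 [  0.         384.2721459  194.20194856]
 [  0.           0.           1.        ]] ['image', 'depth', 'mtx', 'position', 'attitude']
scene [ -6.49391543 478.47345291 752.70937999] [ 0.36887381 -0.8487942  -2.18285631] [[395.53434821   0.         317.71576707]
 [  0.         395.53434821 203.92625031]
 [  0.           0.           1.        ]] ['image', 'depth', 'mtx', 'position', 'attitude']
wrist [ 286.79612599 -503.49165988  372.15056318] [-0.24770984  0.16761232 -1.16851156] [[324.84346594   0.         323.03330454]
 [  0.         324.84346594 194.93756194]
 [  0.           0.           1.        ]] ['image', 'depth', 'mtx', 'position', 'attitude']
{'t': 0.15, 'joint_positions': array([-1.28728628e+00,  3.77906241e-01,  7.99852419e-02,  1.27443659e+00,
       -3.26883647e-05,  1.46053043e+00]), 'qvel': array([ 0.00173255, -0.00209989,  0.00609937,  0.00080371, -0.00058277,
       -0.00011767]), 'joint_efforts': array([ 7.96777713e-04, -4.64034176e+01,  2.70170993e+01,  1.39438434e-02,
       -1.26574569e-04, -1.28598691e-05]), 'tool_pos': array([ 220.48006473, -530.47828724,  208.98961139]), 'eef_rot': array([-3.07937478e+00, -6.14249582e-01,  2.63192665e-04]), 'wrist_force': array([ 0.89253037,  0.07017571, -0.11161865]), 'ft_torque': array([ 0.00329542,  0.0453193 , -0.01317674]), 'finger_gap': 0.9986786067480257}
```

View pics/top0.png

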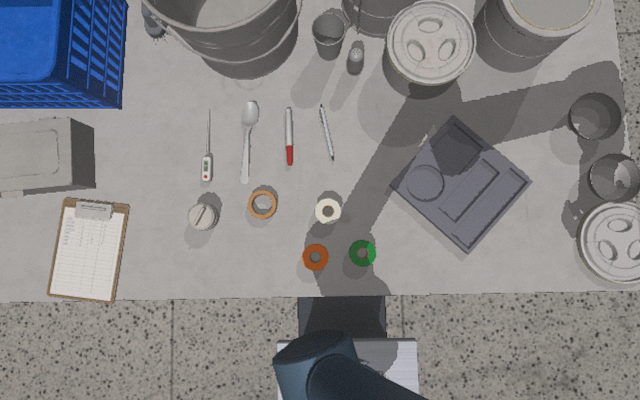

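View pics/scene0.png

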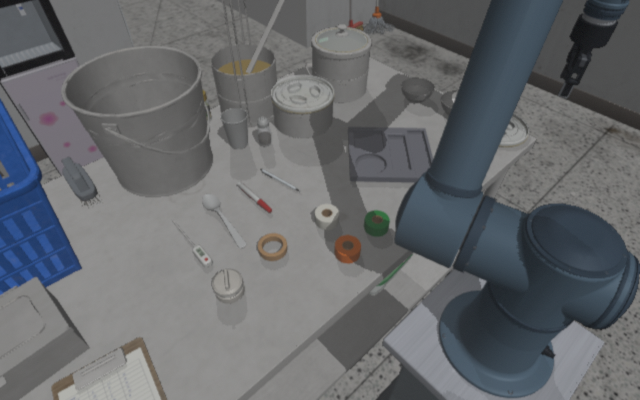

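The top view shows these objects, with the pixels that could be confused:
- **Slim items:** thermometer (207,150, head at 170), spoon (247,140), marker with red cap (289,136, the thick one), and pen (327,132, thinner, so not wanted).
- **Rings and rolls:** label roll, white with brown core (328,210). Not wanted: tape (263,204), orange (315,257) and green (362,252).
- **Others:** timer (202,216), tray (462,185).

```bash
cat > m.py <<'E'
from h import *
f=dict(np.load('last_top.npz')); P=cloud(f); im=f['image']
print('table z',np.median(P[225:245,200:280,2]), np.median(P[100:180,265:275,2]))
def obj(name,u0,v0,u1,v1,zmin,ztop=None):
    m=np.zeros(im.shape[:2],bool); m[v0:v1,u0:u1]=1
    bg=np.median(im[v0:v1,u0:u1].reshape(-1,3),0)
    dif=np.abs(im.astype(int)-bg).max(-1)
    s=m&(f['depth']>0)&(P[...,2]>zmin)
    if s.sum()<10: print(name,'few');return
    q=P[s]; c,(w,h),a=cv2.minAreaRect(q[:,:2].astype(np.float32)); 
    ev,V=np.linalg.eigh(np.cov(q[:,:2].T)); 
    print(name,'n',s.sum(),'rect c',np.round(c,1),'size',round(w,1),round(h,1),'ang',round(a,1),'mean',q.mean(0).round(1),'axis deg',np.degrees(np.arctan2(V[1,1],V[0,1])).round(1),'zmax',np.percentile(q[:,2],98).round(1))
obj('thermo',195,100,220,190,6)
obj('thermohead',195,150,220,190,8)
obj('spoon',238,95,262,188,5)
obj('marker',280,100,298,172,5)
obj('pen',312,98,342,165,4)
obj('tape',245,185,282,224,10)
obj('label',310,193,345,226,15)
obj('timer',182,198,222,236,12)
obj('timerbar',182,198,222,236,48)
obj('tray',385,110,535,258,13)
E
python3 m.py
```

```text
table z -0.42802212453733546 -0.6788605203266229
thermo n 287 rect c [596.9 315.3] size 22.7 149.3 ang 87.1 mean [560.6 316.5  13.6] axis deg 179.4 zmax 18.7
thermohead n 239 rect c [558.6 317.2] size 22.7 72.6 ang 87.1 mean [551.8 316.9  14.8] axis deg 178.1 zmax 18.9
spoon n 391 rect c [620.1 216.3] size 40.2 184.6 ang 88.8 mean [631.7 220.1  10.2] axis deg 174.5 zmax 17.6
marker n 346 rect c [622.8 120.9] size 135.3 15.3 ang 1.2 mean [623.3 120.7  13. ] axis deg -179.1 zmax 17.4
pen n 176 rect c [631.7  31.4] size 135.7 28.9 ang 1.0 mean [636.5  31.2   7. ] axis deg -169.7 zmax 10.0
tape n 356 rect c [463.7 184.8] size 65.9 66.7 ang 43.4 mean [463.8 185.2  18.7] axis deg 67.6 zmax 22.2
label n 465 rect c [442.2  32.3] size 56.9 57.2 ang 88.1 mean [442.7  32.8  29.4] axis deg -170.4 zmax 32.3
timer n 678 rect c [437.8 320.8] size 61.9 61.3 ang 89.7 mean [437.6 316.1  41.8] axis deg 80.1 zmax 55.7
timerbar n 84 rect c [438.2 320.6] size 17.0 43.2 ang 77.3 mean [438.5 319.8  53.6] axis deg 151.3 zmax 57.4
tray n 4227 rect c [ 500.  -272.5] size 236.6 224.0 ang 46.1 mean [ 504.  -261.6   17.2] axis deg 120.0 zmax 20.3
```

Run:
```python
from h import *
im=cv2.imread('pics/top0.png')
a=cv2.resize(im[85:240,180:350],None,fx=4,fy=4,interpolation=cv2.INTER_CUBIC)[:600]
cv2.imwrite('pics/crop1.png',a)
im2=cv2.imread('pics/wrist0.png');print(a.shape)
```

```text
(600, 680, 3)
```

View pics/crop1.png

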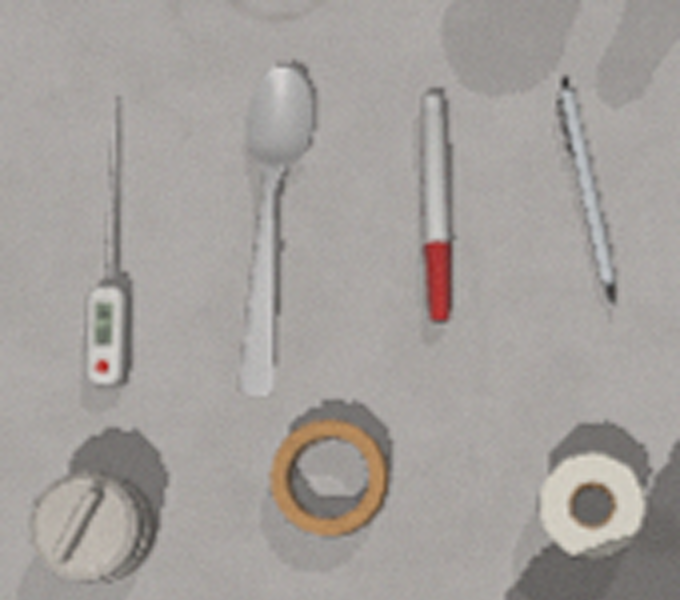

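The crop confirms the choices. At crop pixels, the thermometer head is at (105,335) towards -x and the marker is thick with a red cap at (437,280). The labels are white with a brown core at (592,503), and the timer's bar lies diagonally at (82,525). First I turn the tool to about 177°, then move over to the thermometer.

```bash
cat >> h.py <<'E'
def go(x,y,z,yaw=None):
    "deltas to TCP target with tool-x at yaw deg; shifts given in axes AFTER the turn"
    o=bot.get_obs(); M=rot(o['eef_rot']); p=np.array(o['tool_pos'])
    cur=np.degrees(np.arctan2(M[1,0],M[0,0])); yaw=cur if yaw is None else yaw
    az=-((yaw-cur+180)%360-180); a=np.radians(yaw); D=np.array([x,y,z])-p
    print('t',round(o['t'],2),'tcp',p.round(1),'yaw',cur.round(1),'tilt',np.degrees(np.arccos(-M[2,2])).round(2),'gap',round(o['finger_gap'],3),'F',np.round(o['wrist_force'],1))
    print('  az %.1f then dx %.1f dy %.1f dz %.1f'%(az,D[0]*np.cos(a)+D[1]*np.sin(a),D[0]*np.sin(a)-D[1]*np.cos(a),-D[2]))
E
python3 -m pendant '[{"az":-8.5},{"az":-8.5},{"az":-8.5},{"az":-8.5},{"az":-8.5},{"az":-8.5},{"az":-8.5},{"az":-8.5},{"az":-8.5},{"az":-8.5},{"az":-8.5},{"az":-8.5}]'
python3 -m pendant '[{"az":-8.5},{"az":-8.5},{"az":-8.5},{"az":-8.5},{"az":-8.5},{"az":-8.5},{"az":-2.5},{}]'
python3 - <<'E'
from h import *
go(540,317,190,178)
f=dict(np.load('last_wrist.npz'));print(rot(f['attitude'])@[0,0,-1])
E
```

```text
t 0.15 tcp [ 220.5 -530.5  209. ] yaw 22.6 tilt 0.09 gap 0.999 F [ 0.9  0.1 -0.1]
  az -155.4 then dx -289.7 dy 858.1 dz 19.0
[-0.25783458 -0.10524967 -0.9604394 ]invalid input
invalid input
```

```bash
python3 -m pendant '[{"dx":0,"dy":0,"dz":0,"ax":0,"ay":0,"az":-8.5,"hand":0}]'; python3 -m pendant '[{"dx":0,"dy":0,"dz":0,"ax":0,"ay":0,"az":-8.5}]'; python3 -m pendant '[{"az":-8.5,"hand":0}]'
```

```text
t: 0.25
tool_pos: [220.5, -530.6, 209.2]
eef_rot: [-3.024, -0.846, 0.0]
wrist_force: [-0.5, 0.2, 0.8]
finger_gap: 0.998invalid input
invalid input
```

```bash
python3 -m pendant '[{"dx":0,"dy":0,"dz":0,"ax":0,"ay":0,"az":-8.5,"hand":0},{"dx":0,"dy":0,"dz":0,"ax":0,"ay":0,"az":-8.5,"hand":0},{"dx":0,"dy":0,"dz":0,"ax":0,"ay":0,"az":-8.5,"hand":0},{"dx":0,"dy":0,"dz":0,"ax":0,"ay":0,"az":-8.5,"hand":0},{"dx":0,"dy":0,"dz":0,"ax":0,"ay":0,"az":-8.5,"hand":0},{"dx":0,"dy":0,"dz":0,"ax":0,"ay":0,"az":-8.5,"hand":0},{"dx":0,"dy":0,"dz":0,"ax":0,"ay":0,"az":-8.5,"hand":0},{"dx":0,"dy":0,"dz":0,"ax":0,"ay":0,"az":-8.5,"hand":0},{"dx":0,"dy":0,"dz":0,"ax":0,"ay":0,"az":-8.5,"hand":0},{"dx":0,"dy":0,"dz":0,"ax":0,"ay":0,"az":-8.5,"hand":0},{"dx":0,"dy":0,"dz":0,"ax":0,"ay":0,"az":-8.5,"hand":0},{"dx":0,"dy":0,"dz":0,"ax":0,"ay":0,"az":-8.5,"hand":0}]'
python3 -m pendant '[{"dx":0,"dy":0,"dz":0,"ax":0,"ay":0,"az":-8.5,"hand":0},{"dx":0,"dy":0,"dz":0,"ax":0,"ay":0,"az":-8.5,"hand":0},{"dx":0,"dy":0,"dz":0,"ax":0,"ay":0,"az":-8.5,"hand":0},{"dx":0,"dy":0,"dz":0,"ax":0,"ay":0,"az":-8.5,"hand":0},{"dx":0,"dy":0,"dz":0,"ax":0,"ay":0,"az":-8.5,"hand":0},{"dx":0,"dy":0,"dz":0,"ax":0,"ay":0,"az":-2.4,"hand":0},{"dx":-15,"dy":45,"dz":1,"ax":0,"ay":0,"az":0,"hand":0},{"dx":-15,"dy":45,"dz":1,"ax":0,"ay":0,"az":0,"hand":0},{"dx":-15,"dy":45,"dz":1,"ax":0,"ay":0,"az":0,"hand":0}]'
python3 - <<'E'
from h import *
go(540,317,190,178)
E
```

```text
t: 1.45
tool_pos: [220.5, -530.7, 209.3]
eef_rot: [-1.242, -2.885, -0.001]
wrist_force: [-0.1, -0.2, 1.0]
finger_gap: 1.005
t: 2.35
tool_pos: [270.5, -396.1, 206.1]
eef_rot: [-0.058, -3.141, -0.001]
wrist_force: [1.3, -0.9, 0.5]
finger_gap: 0.998
t 2.35 tcp [ 270.5 -396.1  206.1] yaw 177.9 tilt 0.05 gap 0.998 F [ 1.3 -0.9  0.5]
  az -0.1 then dx -244.4 dy 722.1 dz 16.1
```

```bash
python3 -m pendant '[{"dx":-15,"dy":45,"dz":1,"ax":0,"ay":0,"az":0,"hand":0},{"dx":-15,"dy":45,"dz":1,"ax":0,"ay":0,"az":0,"hand":0},{"dx":-15,"dy":45,"dz":1,"ax":0,"ay":0,"az":0,"hand":0},{"dx":-15,"dy":45,"dz":1,"ax":0,"ay":0,"az":0,"hand":0},{"dx":-15,"dy":45,"dz":1,"ax":0,"ay":0,"az":0,"hand":0},{"dx":-15,"dy":45,"dz":1,"ax":0,"ay":0,"az":0,"hand":0},{"dx":-15,"dy":45,"dz":1,"ax":0,"ay":0,"az":0,"hand":0},{"dx":-15,"dy":45,"dz":1,"ax":0,"ay":0,"az":0,"hand":0},{"dx":-15,"dy":45,"dz":1,"ax":0,"ay":0,"az":0,"hand":0},{"dx":-15,"dy":45,"dz":1,"ax":0,"ay":0,"az":0,"hand":0},{"dx":-15,"dy":45,"dz":1,"ax":0,"ay":0,"az":0,"hand":0},{"dx":-15,"dy":45,"dz":1,"ax":0,"ay":0,"az":0,"hand":0}]'
python3 -m pendant '[{"dx":-15,"dy":45,"dz":1,"ax":0,"ay":0,"az":0,"hand":0},{"dx":-15,"dy":45,"dz":1,"ax":0,"ay":0,"az":0,"hand":0},{"dx":-15,"dy":45,"dz":1,"ax":0,"ay":0,"az":0,"hand":0},{"dx":-15,"dy":45,"dz":1,"ax":0,"ay":0,"az":0,"hand":0},{"dx":0,"dy":0,"dz":0,"ax":0,"ay":0,"az":0,"hand":0}]'
python3 - <<'E'
from h import *
go(540,317,190,178)
f=grab('wrist','w1.png'); g=grab('top','t1.png')
for n,q in(('wrist',f),('top',g)):
    im=q['image']; hsv=cv2.cvtColor(im,cv2.COLOR_BGR2HSV); P=cloud(q)
    s=(P[...,2]>9)&(P[...,2]<25)&(abs(P[...,0]-540)<60)&(abs(P[...,1]-317)<30)&(q['depth']>0)
    w=P[s]; print(n,s.sum(), w.shape[0] and cv2.minAreaRect(w[:,:2].astype(np.float32)), w[:,2].max() if len(w) else 0)
    s=(P[...,2]>1.5)&(P[...,2]<25)&(P[...,0]>575)&(P[...,0]<700)&(abs(P[...,1]-317)<15)&(q['depth']>0)
    w=P[s]; print(n,'needle',s.sum(), w.shape[0] and (w.mean(0),w[:,0].max()))
E
```

```text
t: 3.55
tool_pos: [469.6, 137.6, 194.5]
eef_rot: [0.055, 3.141, -0.001]
wrist_force: [1.3, -0.3, -0.1]
finger_gap: 0.997
t: 4.05
tool_pos: [536.5, 318.2, 188.3]
eef_rot: [-0.048, -3.14, -0.002]
wrist_force: [-1.0, -0.3, -0.5]
finger_gap: 0.998
t 4.05 tcp [536.5 318.2 188.3] yaw 178.3 tilt 0.09 gap 0.998 F [-1.  -0.3 -0.5]
  az 0.3 then dx -3.5 dy -1.0 dz -1.7
wrist 1077 ((561.585205078125, 318.6465148925781), (21.824893951416016, 73.80956268310547), 88.7049560546875) 17.164208799700873
wrist needle 418 (array([619.25126788, 317.72134543,   8.5240179 ]), np.float64(699.7112839817909))
top 239 ((560.10205078125, 318.087646484375), (75.06448364257812, 23.443849563598633), 0.13382120430469513) 20.54699177194425
top needle 136 (array([628.52105385, 316.40532122,   6.08568741]), np.float64(698.524361946141))
```

View pics/w1.png

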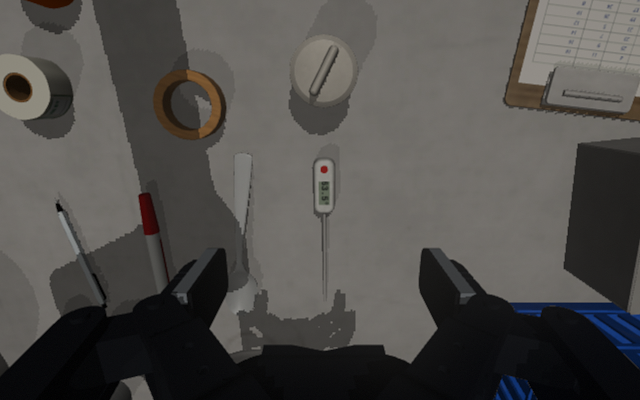

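The wrist view shows the thermometer head at rows 157–214, u≈324, with the needle running down to (325,300). I'll turn those pixels into positions, and measure the marker, label roll and timer bar from the same view.

Run:
```python
from h import *
f=dict(np.load('last_wrist.npz'))
im=f['image']; hsv=cv2.cvtColor(im,cv2.COLOR_BGR2HSV)
m=np.zeros(im.shape[:2],np.uint8); m[150:222,308:342]=((im[150:222,308:342].min(-1)>135))*255
c=max(cv2.findContours(m,0,2)[0],key=cv2.contourArea); print(cv2.boundingRect(c))
x,y,w,h=cv2.boundingRect(c)
for z in (8,16): print(z,'head end',ray(f,x+w/2,y,z).round(1),'head start',ray(f,x+w/2,y+h,z).round(1))
print('needle', ray(f,325,290,5).round(1),ray(f,323.5,220,5).round(1))
go(541,317.5,40,178)
```

```text
(319, 161, 10, 5)
8 head end [528.3 319.7   8. ] head start [533.7 319.5   8. ]
16 head end [526.8 319.7  16. ] head start [532.1 319.5  16. ]
needle [686.7 316.2   5. ] [596.4 317.1   5. ]
t 4.15 tcp [535.4 313.8 189.5] yaw 178.1 tilt 0.12 gap 1.002 F [-0.1 -0.3  1. ]
  az 0.1 then dx -5.5 dy 3.9 dz 149.5
```

Run:
```python
from h import *
f=dict(np.load('last_wrist.npz'))
print('head end',ray(f,324,157,10).round(1),'head start top',ray(f,325,214,10).round(1), ray(f,325,212,16).round(1))
for i in range(3): go(541,317.5,40,178)
```

```text
head end [523.6 319.8  10. ] head start top [587.5 319.   10. ] [583.1 319.1  16. ]
t 4.15 tcp [535.4 313.8 189.5] yaw 178.1 tilt 0.12 gap 1.002 F [-0.1 -0.3  1. ]
  az 0.1 then dx -5.5 dy 3.9 dz 149.5
t 4.15 tcp [535.4 313.8 189.5] yaw 178.1 tilt 0.12 gap 1.002 F [-0.1 -0.3  1. ]
  az 0.1 then dx -5.5 dy 3.9 dz 149.5
t 4.15 tcp [535.4 313.8 189.5] yaw 178.1 tilt 0.12 gap 1.002 F [-0.1 -0.3  1. ]
  az 0.1 then dx -5.5 dy 3.9 dz 149.5
```

```bash
python3 -m pendant '[{"dx":-9,"dy":2.4,"dz":0,"ax":0,"ay":0,"az":0,"hand":0},{"dx":-8.4,"dy":2.4,"dz":30,"ax":0,"ay":0,"az":0,"hand":0},{"dx":0,"dy":0,"dz":40,"ax":0,"ay":0,"az":0,"hand":0},{"dx":0,"dy":0,"dz":40,"ax":0,"ay":0,"az":0,"hand":0},{"dx":0,"dy":0,"dz":30,"ax":0,"ay":0,"az":0,"hand":0},{"dx":0,"dy":0,"dz":0,"ax":0,"ay":0,"az":0,"hand":0},{"dx":0,"dy":0,"dz":0,"ax":0,"ay":0,"az":0,"hand":0}]'
python3 - <<'E'
from h import *
go(553,318,8,178)
f=grab('wrist','w2.png')
E
```

```text
t: 4.85
tool_pos: [552.9, 316.1, 51.4]
eef_rot: [-0.058, -3.14, 0.001]
wrist_force: [1.5, -0.4, 1.1]
finger_gap: 1.0
t 4.85 tcp [552.9 316.1  51.4] yaw 177.9 tilt 0.07 gap 1.0 F [ 1.5 -0.4  1.1]
  az -0.1 then dx 0.0 dy 1.9 dz 43.4
```

View pics/w2.png

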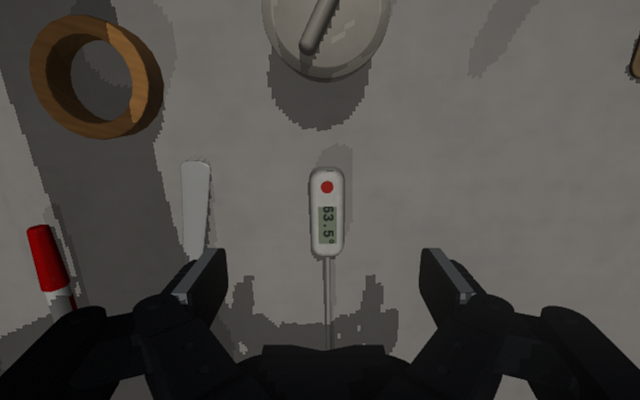

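The head is at u 309–344, v 168–256, about 3 px from the jaw midline (u≈323). I'll check it by ray, then descend.

Run:
```python
from h import *
f=dict(np.load('last_wrist.npz'))
for u,v,z in((326.5,168,10),(326.5,256,12),(326.5,215,16),(329,330,5)): print(ray(f,u,v,z).round(1))
go(553,317.5,8,178)
```

```text
[524.6 319.4  10. ]
[585.6 317.3  12. ]
[554.4 318.3  16. ]
[651.2 317.1   5. ]
t 4.9 tcp [554.3 317.   52.8] yaw 177.9 tilt 0.13 gap 0.996 F [-0.   0.8  1. ]
  az -0.1 then dx 1.4 dy 0.5 dz 44.8
```

```bash
python3 -m pendant '[{"dx":0,"dy":1,"dz":25,"ax":0,"ay":0,"az":0,"hand":0},{"dx":0,"dy":0,"dz":19,"ax":0,"ay":0,"az":0,"hand":0},{"dx":0,"dy":0,"dz":0,"ax":0,"ay":0,"az":0,"hand":0.5},{"dx":0,"dy":0,"dz":0,"ax":0,"ay":0,"az":0,"hand":1},{"dx":0,"dy":0,"dz":0,"ax":0,"ay":0,"az":0,"hand":1},{"dx":0,"dy":0,"dz":0,"ax":0,"ay":0,"az":0,"hand":1},{"dx":0,"dy":0,"dz":0,"ax":0,"ay":0,"az":0,"hand":1},{"dx":0,"dy":0,"dz":0,"ax":0,"ay":0,"az":0,"hand":1},{"dx":0,"dy":0,"dz":0,"ax":0,"ay":0,"az":0,"hand":1},{"dx":0,"dy":0,"dz":0,"ax":0,"ay":0,"az":0,"hand":1}]' 40
python3 - <<'E'
from h import *
go(553,318,8,178)
E
```

```text
t: 5.9
tool_pos: [553.4, 318.4, 6.6]
eef_rot: [-0.056, -3.141, 0.0]
wrist_force: [0.0, 0.1, 0.2]
finger_gap: -0.003
t 5.9 tcp [553.4 318.4   6.6] yaw 178.0 tilt 0.01 gap -0.003 F [0.  0.1 0.2]
  az -0.0 then dx 0.4 dy -0.5 dz -1.4
```

Run:
```python
from h import *
f=grab('wrist','w3.png')
```

```text
(no output)
```

View pics/w3.png

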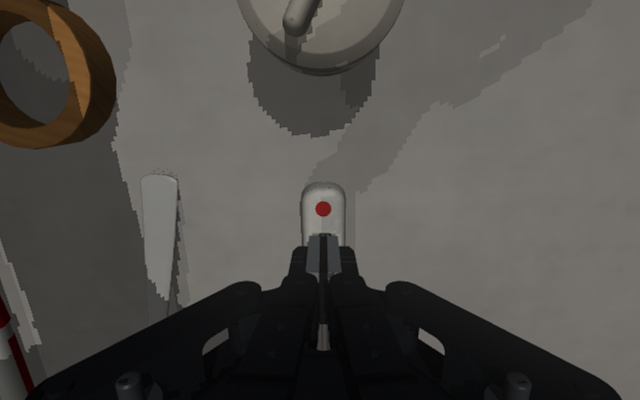

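Run:
```python
from h import *
f=dict(np.load('last_wrist.npz'));P=cloud(f)
for u,v in((312,240),(312,250),(312,265),(323,240),(323,255),(323,270),(323,200),(323,220),(310,230),(335,230),(323,335),(250,200),(335,250),(295,260)): print(u,v,P[v,u].round(1), f['depth'][v,u])
go(0,0,0)
```

```text
312 240 [543.3 314.   36.3] 144.89177
312 250 [542.9 314.4  47.2] 134.30016
312 265 [543.4 314.8  59.2] 122.89955
323 240 [543.1 318.9  37.1] 143.95694
323 255 [543.5 318.9  50.8] 130.97638
323 270 [543.5 318.9  63. ] 119.18665
323 200 [531.4 319.3  14.7] 162.29062
323 220 [541.8 318.9  15.2] 164.69394
310 230 [546.7 312.2  16.1] 165.28673
335 230 [547.6 324.9  14.8] 166.61461
323 335 [617.6 316.2   7.3] 193.33209
250 200 [534.7 279.   -0.9] 178.58925
335 250 [543.5 323.9  46.6] 134.9258
295 260 [546.5 307.2  48.6] 134.027
t 5.95 tcp [553.4 318.4   6.6] yaw 178.0 tilt 0.01 gap 0.002 F [0.2 0.2 0.1]
  az -0.0 then dx 541.7 dy -337.9 dz 6.6
```

Run:
```python
from h import *
f=dict(np.load('last_wrist.npz'));P=cloud(f)
print(f['position'])
for v in range(228,242): print(v,P[v,313].round(1),P[v,323].round(1),P[v,333].round(1))
print(cv2.imread('pics/w3.png')[225:245:2,313])
```

```text
[484.02243644 321.09641116 169.92774927]
228 [546.5 313.6  14. ] [546.5 318.8  14.3] [546.4 323.9  14.9]
229 [546.7 313.6  14.7] [546.8 318.8  14.9] [547.2 323.9  14.5]
230 [547.2 313.6  15. ] [547.3 318.8  15. ] [547.4 323.9  15.4]
231 [547.3 313.7  16.1] [547.4 318.8  16.2] [548.1 323.9  14.9]
232 [548.5 313.6  14.5] [548.5 318.7  14.8] [548.4 323.8  15.5]
233 [548.6 313.6  15.5] [548.3 318.7  16.7] [549.3 323.8  14.8]
234 [549.1 313.6  15.6] [549.3 318.7  15.6] [549.7 323.8  15.1]
235 [549.8 313.5  15.2] [549.7 318.7  16. ] [550.3 323.8  14.9]
236 [542.7 314.4  33. ] [543.2 318.9  32.3] [543.3 323.5  32.6]
237 [543.1 314.4  33.3] [543.7 318.9  32.3] [543.4 323.5  33.3]
238 [543.  314.4  34.7] [543.5 318.9  33.9] [543.  323.4  35.3]
239 [542.7 314.5  36.4] [542.8 318.9  36.7] [543.2 323.4  36. ]
240 [543.1 314.5  36.6] [543.1 318.9  37.1] [543.5 323.4  36.5]
241 [543.5 314.5  36.9] [543.3 318.9  37.7] [543.8 323.3  36.8]
[[134 140 142]
 [134 141 143]
 [134 141 143]
 [133 140 142]
 [101 113 109]
 [ 73  85  78]
 [ 65  64  62]
 [ 65  63  62]
 [ 65  64  63]
 [ 64  64  62]]
```

The fingers shut above the head. Depth puts the front pads' lower edge at z≈32 while the reported TCP z is 6.6, and the force is near zero, so the reported TCP sits about 25 mm beyond the real tips. I'll open and measure the tips again.

```bash
python3 -m pendant '[{"dx":0,"dy":0,"dz":0,"ax":0,"ay":0,"az":0,"hand":0.5},{"dx":0,"dy":0,"dz":0,"ax":0,"ay":0,"az":0,"hand":0.5},{"dx":0,"dy":0,"dz":0,"ax":0,"ay":0,"az":0,"hand":0.5},{"dx":0,"dy":0,"dz":0,"ax":0,"ay":0,"az":0,"hand":0.5},{"dx":0,"dy":0,"dz":0,"ax":0,"ay":0,"az":0,"hand":0.5}]' 40
cat > tip.py <<'E'
from h import *
f=grab('wrist'); P=cloud(f); o=bot.get_obs(); M=rot(o['eef_rot']); L=(P-np.array(o['tool_pos']))@M
s=(f['depth']>0)&(abs(L[...,0])<16)&(abs(L[...,1])<62)&(L[...,2]<-5)&(L[...,2]>-110)
q=L[s]; 
for a,b in((-62,-40),(-40,-25),(-25,-12),(-12,0),(0,12),(12,25),(25,40),(40,62)):
    w=q[(q[:,1]>=a)&(q[:,1]<b)]
    if len(w): i=w[:,2].argmax(); print(a,b,len(w),'lowest tool z',np.sort(w[:,2])[-4:].round(1),'at',w[i].round(1))
print(o['tool_pos'],o['finger_gap'],o['wrist_force'])
E
python3 tip.py
```

```text
t: 6.45
tool_pos: [553.5, 318.5, 6.7]
eef_rot: [0.056, 3.141, -0.0]
wrist_force: [-0.1, 0.5, 0.2]
finger_gap: 0.5
-62 -40 11312 lowest tool z [-65.5 -65.5 -65.1 -65. ] at [  5.5 -43.7 -65. ]
-40 -25 2721 lowest tool z [-26.7 -26.7 -26.4 -26.2] at [ 10.  -25.9 -26.2]
-25 -12 3563 lowest tool z [-22.4 -22.1 -21.8 -21.8] at [  4.9 -21.2 -21.8]
-12 0 3638 lowest tool z [-5.3 -5.1 -5.1 -5. ] at [-12.6 -10.1  -5. ]
0 12 3809 lowest tool z [-5.2 -5.1 -5.  -5. ] at [-7.3 11.3 -5. ]
12 25 3345 lowest tool z [-22.7 -22.6 -22.  -21.5] at [  5.9  21.9 -21.5]
25 40 2799 lowest tool z [-26.1 -25.9 -25.9 -25.8] at [  9.8  25.7 -25.8]
40 62 11385 lowest tool z [-64.8 -64.7 -64.7 -64.4] at [  5.9  40.3 -64.4]
[553.46740577 318.46280382   6.67077292] 0.4980990892535691 [-0.74223668 -0.00994501  0.4356176 ]
```

```bash
python3 -m pendant '[{"dx":0,"dy":0,"dz":10,"ax":0,"ay":0,"az":0,"hand":0.5},{"dx":0,"dy":0,"dz":6,"ax":0,"ay":0,"az":0,"hand":0.5},{"dx":0,"dy":0,"dz":5,"ax":0,"ay":0,"az":0,"hand":0.5},{"dx":0,"dy":0,"dz":0,"ax":0,"ay":0,"az":0,"hand":0.5}]'
python3 - <<'E'
from h import *
exec(open('tip.py').read().split('for a,b')[0])
w=q[q[:,2]>-30]; print('tip band y',[np.percentile(w[abs(w[:,1]-c)<20][:,1],[1,99]).round(1) for c in(-28,28)])
g=(f['depth']>0)&(L[...,2]<-20)&(L[...,2]>-32)&(abs(L[...,0]-11)<5)
print('front face y',np.sort(L[g][:,1])[::40].round(0)[:60]); go(553,318,-15)
E
```

```text
t: 6.9
tool_pos: [552.3, 317.9, -15.8]
eef_rot: [-0.056, -3.139, 0.002]
wrist_force: [-0.9, 0.0, -0.3]
finger_gap: 0.5
tip band y [array([-47.7,  -8.4]), array([ 8.6, 47.7])]
front face y [-94. -27. -24. -21. -10.  -9.  -8.  -7.  -6.  -5.  -5.  -4.  -3.  -2.
  -1.  -1.   0.   1.   2.   3.   4.   5.   6.   7.   7.   8.   9.  10.
  11.  21.  24.  27.  33.]
t 6.95 tcp [552.8 318.1 -15.2] yaw 178.0 tilt 0.1 gap 0.501 F [-0.1  0.1 -0.5]
  az -0.0 then dx -0.3 dy -0.1 dz -0.2
```

```bash
python3 -m pendant '[{"dx":0,"dy":0,"dz":0,"ax":0,"ay":0,"az":0,"hand":1},{"dx":0,"dy":0,"dz":0,"ax":0,"ay":0,"az":0,"hand":1},{"dx":0,"dy":0,"dz":0,"ax":0,"ay":0,"az":0,"hand":1},{"dx":0,"dy":0,"dz":0,"ax":0,"ay":0,"az":0,"hand":1},{"dx":0,"dy":0,"dz":0,"ax":0,"ay":0,"az":0,"hand":1}]' 40; python3 tip.py
```

```text
t: 7.45
tool_pos: [553.9, 318.6, -13.9]
eef_rot: [0.056, 3.14, 0.0]
wrist_force: [-0.5, -0.3, 1.0]
finger_gap: 0.243
-62 -40 11263 lowest tool z [-11.  -10.9 -10.9 -10.9] at [  2.7 -60.3 -10.9]
-40 -25 6363 lowest tool z [-11.1 -10.9 -10.9 -10.3] at [ -1.4 -34.3 -10.3]
-25 -12 4117 lowest tool z [-11.2 -11.2 -11.  -10.9] at [  5.  -19.7 -10.9]
-12 0 4844 lowest tool z [-22.9 -22.1 -22.  -21.9] at [ 10.1 -11.2 -21.9]
0 12 4736 lowest tool z [-18.7 -18.7 -18.5 -18.3] at [ 13.2  12.  -18.3]
12 25 4394 lowest tool z [-11.3 -11.3 -11.2 -11.2] at [ 12.1  17.5 -11.2]
25 40 6016 lowest tool z [-11.  -10.8 -10.8 -10.7] at [  5.4  30.9 -10.7]
40 62 11617 lowest tool z [-10.9 -10.7 -10.5 -10.3] at [ 13.9  42.1 -10.3]
[553.84945109 318.65178811 -13.92740329] 0.23754533958009777 [0.77442997 0.02368586 2.175756  ]
```

Gripped: the gap is 0.24 and stays there. I'll lift and check that it holds, then plan the trip to the long trough.

```bash
python3 -m pendant '[{"dx":0,"dy":0,"dz":-10,"ax":0,"ay":0,"az":0,"hand":1},{"dx":0,"dy":0,"dz":-20,"ax":0,"ay":0,"az":0,"hand":1},{"dx":0,"dy":0,"dz":-30,"ax":0,"ay":0,"az":0,"hand":1},{"dx":0,"dy":0,"dz":-30,"ax":0,"ay":0,"az":0,"hand":1},{"dx":0,"dy":0,"dz":-30,"ax":0,"ay":0,"az":0,"hand":1},{"dx":0,"dy":0,"dz":0,"ax":0,"ay":0,"az":0,"hand":1}]'
python3 - <<'E'
from h import *
c=np.array([500,-272.5]); a=np.radians(46); Rt=np.array([[np.cos(a),-np.sin(a)],[np.sin(a),np.cos(a)]])
for n,p in dict(long=(-85,0),longhead=(-85,59),longheadneg=(-85,-59),short=(-25,0),rnd=(59,54),sq=(59,-54)).items(): print(n,(c+Rt@p).round(1))
f=dict(np.load('last_top.npz')); P=cloud(f)
# pocket floor checks in tray frame
L=(P[...,:2]-c)@Rt; s=(f['depth']>0)&(abs(L[...,0])<125)&(abs(L[...,1])<118)
img=np.full((240,250),np.nan)
z=P[...,2]
for n,x0,x1,y0,y1 in(('long',-118,-52,-115,115),('short',-52,8,-95,95),('rnd',8,110,2,105),('sq',8,110,-105,-2)):
    m=s&(L[...,0]>x0)&(L[...,0]<x1)&(L[...,1]>y0)&(L[...,1]<y1)&(z<13)&(z>3)
    q=L[m]; print(n,m.sum(),np.median(z[m]).round(1),'x',np.percentile(q[:,0],[2,98]).round(1),'y',np.percentile(q[:,1],[2,98]).round(1),'ctr',((np.percentile(q,2,axis=0)+np.percentile(q,98,axis=0))/2).round(1))
go(553,318,120,178)
E
```

```text
t: 8.1
tool_pos: [556.6, 319.9, 111.4]
eef_rot: [0.056, 3.133, 0.006]
wrist_force: [0.9, 0.5, -0.1]
finger_gap: 0.239
long [ 441.  -333.6]
longhead [ 398.5 -292.7]
longheadneg [ 483.4 -374.6]
short [ 482.6 -290.5]
rnd [ 502.1 -192.5]
sq [ 579.8 -267.6]
long 1976 7.3 x [-109.7  -62.5] y [-100.1   98.7] ctr [-86.1  -0.7]
short 1461 7.3 x [-49.7  -2.1] y [-76.9  72.3] ctr [-25.9  -2.3]
rnd 1061 7.4 x [20.6 96.9] y [14.6 90.7] ctr [58.7 52.7]
sq 1343 7.3 x [ 17.4 100.4] y [-96.8 -15.5] ctr [ 58.9 -56.1]
t 8.1 tcp [556.6 319.9 111.4] yaw 178.0 tilt 0.52 gap 0.239 F [ 0.9  0.5 -0.1]
  az -0.0 then dx 3.6 dy -2.0 dz -8.6
```

The hold is firm, and the pocket floors agree with the tray pose (centre about (500.5, -273.8), yaw 46°). I'll carry the thermometer over and turn it there.

```bash
python3 -m pendant '[{"dx":4,"dy":-19,"dz":-10,"ax":0,"ay":0,"az":0,"hand":1},{"dx":9,"dy":-40,"dz":0,"ax":0,"ay":0,"az":0,"hand":1},{"dx":9,"dy":-40,"dz":0,"ax":0,"ay":0,"az":0,"hand":1},{"dx":9,"dy":-40,"dz":0,"ax":0,"ay":0,"az":0,"hand":1},{"dx":9,"dy":-40,"dz":0,"ax":0,"ay":0,"az":0,"hand":1},{"dx":9,"dy":-40,"dz":0,"ax":0,"ay":0,"az":0,"hand":1},{"dx":9,"dy":-40,"dz":0,"ax":0,"ay":0,"az":0,"hand":1},{"dx":9,"dy":-40,"dz":0,"ax":0,"ay":0,"az":0,"hand":1},{"dx":9,"dy":-40,"dz":0,"ax":0,"ay":0,"az":0,"hand":1},{"dx":9,"dy":-40,"dz":0,"ax":0,"ay":0,"az":0,"hand":1},{"dx":9,"dy":-40,"dz":0,"ax":0,"ay":0,"az":0,"hand":1},{"dx":9,"dy":-40,"dz":0,"ax":0,"ay":0,"az":0,"hand":1}]'
python3 -m pendant '[{"dx":9,"dy":-40,"dz":0,"ax":0,"ay":0,"az":0,"hand":1},{"dx":9,"dy":-40,"dz":0,"ax":0,"ay":0,"az":0,"hand":1},{"dx":9,"dy":-40,"dz":0,"ax":0,"ay":0,"az":0,"hand":1},{"dx":9,"dy":-40,"dz":0,"ax":0,"ay":0,"az":0,"hand":1},{"dx":0,"dy":0,"dz":0,"ax":0,"ay":0,"az":8.4,"hand":1},{"dx":0,"dy":0,"dz":0,"ax":0,"ay":0,"az":8.4,"hand":1},{"dx":0,"dy":0,"dz":0,"ax":0,"ay":0,"az":8.4,"hand":1},{"dx":0,"dy":0,"dz":0,"ax":0,"ay":0,"az":8.4,"hand":1},{"dx":0,"dy":0,"dz":0,"ax":0,"ay":0,"az":8.4,"hand":1},{"dx":0,"dy":0,"dz":0,"ax":0,"ay":0,"az":0,"hand":1},{"dx":0,"dy":0,"dz":0,"ax":0,"ay":0,"az":0,"hand":1}]'
python3 - <<'E'
from h import *
go(399,-294,50,136)
f=grab('wrist','w4.png')
E
```

```text
t: 9.3
tool_pos: [433.0, -137.8, 115.5]
eef_rot: [-0.056, -3.141, -0.0]
wrist_force: [0.2, 0.1, -1.1]
finger_gap: 0.238
t: 10.4
tool_pos: [392.2, -294.9, 115.5]
eef_rot: [-1.173, -2.914, -0.0]
wrist_force: [-0.5, -0.2, -0.7]
finger_gap: 0.241
t 10.4 tcp [ 392.2 -294.9  115.5] yaw 136.1 tilt 0.04 gap 0.241 F [-0.5 -0.2 -0.7]
  az 0.1 then dx -4.3 dy 5.3 dz 65.5
```

View pics/w4.png

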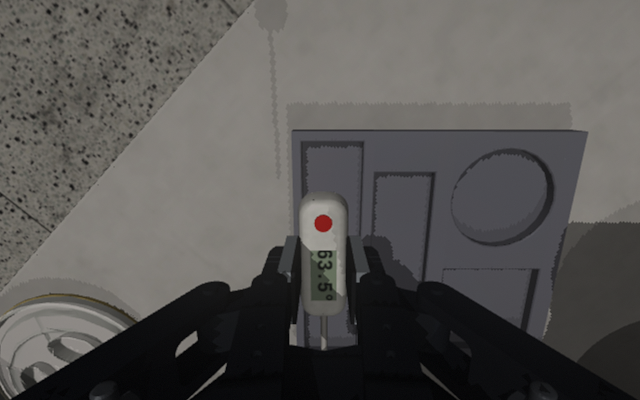

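The thermometer is held squarely, with the head at u≈323, and the needle is aligned with the trough (trough end corners at (302,142) and (363,142)). I'll check the tray corners by ray.

```bash
cat > tray.py <<'E'
from h import *
c=np.array([500.5,-273.8]); a=np.radians(46.); Rt=np.array([[np.cos(a),-np.sin(a)],[np.sin(a),np.cos(a)]])
def T(p): return (np.asarray(p)[:2]-c)@Rt
def W(p): return c+Rt@np.asarray(p,float)
E
python3 - <<'E'
from tray import *
f=dict(np.load('last_wrist.npz'))
for n,u,v,z in(('corner -118,111',292,130,18),('corner 118,111',587,130,18),('long top-left -110,102.5',302,142,18),('long tr -60,102.5',363,142,18),('short 0,77.5',435,173,18),('rnd centre 59,54',502,196,16),('therm head end',323,192,131),('needle',324,335,125)):
    p=ray(f,u,v,z); print(n,p.round(1),T(p).round(1))
P=cloud(f); print('head z',P[230,335],P[210,320])
go(*W((-85,59)),18,136)
E
```

```text
corner -118,111 [ 341.1 -278.9   18. ] [-114.4  111.1]
corner 118,111 [ 502.5 -110.9   18. ] [118.5 111.7]
long top-left -110,102.5 [ 353.3 -279.8   18. ] [-106.6  101.7]
long tr -60,102.5 [ 387.  -244.7   18. ] [-57.9 101.8]
short 0,77.5 [ 446.6 -219.1   18. ] [ 2.  76.8]
rnd centre 59,54 [ 502.1 -190.5   16. ] [61.  56.7]
therm head end [ 372.1 -274.6  131. ] [-89.7  91.8]
needle [ 433.9 -333.2  125. ] [-89.    6.6]
head z [ 385.58405554 -280.12856387  144.9788399 ] [ 374.39478476 -278.55295509  144.47339397]
t 10.45 tcp [ 392.3 -295.   115.5] yaw 136.1 tilt 0.03 gap 0.245 F [-0.4 -0.5 -0.3]
  az 0.1 then dx -4.1 dy 5.4 dz 97.5
```

```bash
python3 -m pendant '[{"dx":-4,"dy":6.2,"dz":20,"ax":0,"ay":0,"az":0,"hand":1},{"dx":0,"dy":0,"dz":40,"ax":0,"ay":0,"az":0,"hand":1},{"dx":0,"dy":0,"dz":30,"ax":0,"ay":0,"az":0,"hand":1},{"dx":0,"dy":0,"dz":18,"ax":0,"ay":0,"az":0,"hand":1},{"dx":0,"dy":0,"dz":4,"ax":0,"ay":0,"az":0,"hand":1},{"dx":0,"dy":0,"dz":3,"ax":0,"ay":0,"az":0,"hand":1},{"dx":0,"dy":0,"dz":3,"ax":0,"ay":0,"az":0,"hand":1},{"dx":0,"dy":0,"dz":0,"ax":0,"ay":0,"az":0,"hand":1}]'
python3 - <<'E'
from tray import *
go(*W((-84,57)),-5,136)
E
```

```text
t: 11.25
tool_pos: [400.4, -294.2, -1.5]
eef_rot: [1.177, 2.911, -0.001]
wrist_force: [0.4, 0.2, 0.0]
finger_gap: 0.241
t 11.25 tcp [ 400.4 -294.2   -1.5] yaw 136.0 tilt 0.1 gap 0.241 F [0.4 0.2 0. ]
  az -0.0 then dx -0.8 dy 0.2 dz 3.5
```

```bash
python3 -m pendant '[{"dx":0,"dy":0,"dz":1.5,"ax":0,"ay":0,"az":0,"hand":1},{"dx":0,"dy":0,"dz":1,"ax":0,"ay":0,"az":0,"hand":1},{"dx":0,"dy":0,"dz":0,"ax":0,"ay":0,"az":0,"hand":1}]'
python3 -m pendant '[{"dx":0,"dy":0,"dz":0,"ax":0,"ay":0,"az":0,"hand":0.67},{"dx":0,"dy":0,"dz":0,"ax":0,"ay":0,"az":0,"hand":0.67},{"dx":0,"dy":0,"dz":0,"ax":0,"ay":0,"az":0,"hand":0.67},{"dx":0,"dy":0,"dz":-8,"ax":0,"ay":0,"az":0,"hand":0.67},{"dx":0,"dy":0,"dz":-30,"ax":0,"ay":0,"az":0,"hand":0.6},{"dx":0,"dy":0,"dz":-45,"ax":0,"ay":0,"az":0,"hand":0.5},{"dx":0,"dy":0,"dz":-45,"ax":0,"ay":0,"az":0,"hand":0.5},{"dx":0,"dy":0,"dz":0,"ax":0,"ay":0,"az":0,"hand":0.5}]'
python3 - <<'E'
from h import *
go(620,121,100,181)
f=grab('wrist','w5.png'); P=cloud(f); print('head top z',[P[v,u].round(1) for u,v in((323,240),(323,215),(335,230))])
E
```

```text
t: 11.55
tool_pos: [399.8, -293.6, -4.6]
eef_rot: [1.177, 2.912, -0.0]
wrist_force: [0.1, -0.0, 0.5]
finger_gap: 0.237
t: 12.35
tool_pos: [403.4, -296.9, 130.1]
eef_rot: [1.173, 2.902, -0.007]
wrist_force: [0.6, -1.2, -0.2]
finger_gap: 0.501
t 12.35 tcp [ 403.4 -296.9  130.1] yaw 136.0 tilt 0.7 gap 0.501 F [ 0.6 -1.2 -0.2]
  az -45.0 then dx -223.8 dy 414.1 dz 30.1
head top z [array([ 444.3, -335.6,   14.2]), array([ 426.1, -318. ,   15.5]), array([ 447.1, -322.5,    7.1])]
```

View pics/w5.png

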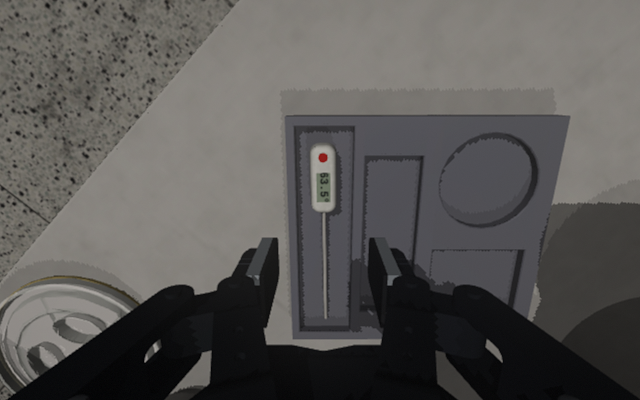

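The thermometer lies fully in the long trough: head at (322,178), needle end at (326,318), inside its walls. Next is the marker. The bucket stands just behind it, so I'll check clearance first.

```bash
python3 - <<'E'
from h import *
for n in('top','scene'):
    f=dict(np.load(f'last_{n}.npz')); P=cloud(f); x,y,z=P[...,0],P[...,1],P[...,2]
    for z0,z1 in((30,80),(80,130),(130,180),(180,240),(240,320)):
        m=(f['depth']>0)&(z>z0)&(z<z1)&(y>40)&(y<200)&(x>500)&(x<800)
        if m.sum(): q=P[m]; i=np.argsort(q[:,0])[len(q)//200]; print(n,z0,z1,m.sum(),'min x',q[i].round(0))
E
python3 -m pendant '[{"dx":0,"dy":0,"dz":0,"ax":0,"ay":0,"az":-8.5,"hand":0.5},{"dx":0,"dy":0,"dz":0,"ax":0,"ay":0,"az":-8.5,"hand":0.5},{"dx":0,"dy":0,"dz":0,"ax":0,"ay":0,"az":-8.5,"hand":0.5},{"dx":0,"dy":0,"dz":0,"ax":0,"ay":0,"az":-8.5,"hand":0.5},{"dx":0,"dy":0,"dz":0,"ax":0,"ay":0,"az":-8.5,"hand":0.5},{"dx":0,"dy":0,"dz":0,"ax":0,"ay":0,"az":-2.5,"hand":0.5},{"dx":-15,"dy":40,"dz":0,"ax":0,"ay":0,"az":0,"hand":0.5},{"dx":-15,"dy":40,"dz":0,"ax":0,"ay":0,"az":0,"hand":0.5},{"dx":-15,"dy":40,"dz":0,"ax":0,"ay":0,"az":0,"hand":0.5},{"dx":-15,"dy":40,"dz":0,"ax":0,"ay":0,"az":0,"hand":0.5},{"dx":-15,"dy":40,"dz":0,"ax":0,"ay":0,"az":0,"hand":0.5},{"dx":-15,"dy":40,"dz":0,"ax":0,"ay":0,"az":0,"hand":0.5}]'
python3 -m pendant '[{"dx":-15,"dy":40,"dz":0,"ax":0,"ay":0,"az":0,"hand":0.5},{"dx":-15,"dy":40,"dz":0,"ax":0,"ay":0,"az":0,"hand":0.5},{"dx":-15,"dy":40,"dz":0,"ax":0,"ay":0,"az":0,"hand":0.5},{"dx":-15,"dy":40,"dz":0,"ax":0,"ay":0,"az":0,"hand":0.5},{"dx":0,"dy":0,"dz":0,"ax":0,"ay":0,"az":0,"hand":0.5},{"dx":0,"dy":0,"dz":0,"ax":0,"ay":0,"az":0,"hand":0.5}]'
python3 - <<'E'
from h import *
go(610,121,30,181)
f=grab('wrist','w6.png'); P=cloud(f); g=grab('top')
for n,q in(('wrist',f),('top',g)):
    P=cloud(q);x,y,z=P[...,0],P[...,1],P[...,2]
    m=(q['depth']>0)&(z>6)&(z<22)&(abs(x-622)<80)&(abs(y-121)<22); w=P[m]
    print(n,m.sum(),cv2.minAreaRect(w[:,:2].astype(np.float32)) if m.sum()>5 else 0, w[:,0].min(),w[:,0].max(),w.mean(0))
    b=w[np.argsort(w[:,0])]; k=len(b)//5; print('axis pts',b[:k].mean(0).round(1),b[-k:].mean(0).round(1))
E
```

```text
top 30 80 235 min x [771. 197.  76.]
top 80 130 338 min x [756. 199. 125.]
top 130 180 422 min x [764. 197. 168.]
top 180 240 668 min x [759. 191. 239.]
top 240 320 536 min x [750. 197. 270.]
scene 30 80 218 min x [772. 195.  67.]
scene 80 130 284 min x [757. 197. 127.]
scene 130 180 343 min x [759. 200. 130.]
scene 180 240 489 min x [759. 198. 225.]
scene 240 320 338 min x [751. 200. 269.]
t: 13.6
tool_pos: [485.0, -50.1, 122.1]
eef_rot: [0.026, -3.14, -0.0]
wrist_force: [0.7, -1.2, 0.7]
finger_gap: 0.499
t: 14.2
tool_pos: [542.0, 109.6, 121.9]
eef_rot: [0.03, -3.139, 0.001]
wrist_force: [-0.6, 0.1, -0.8]
finger_gap: 0.501
t 14.2 tcp [542.  109.6 121.9] yaw -178.9 tilt 0.14 gap 0.501 F [-0.6  0.1 -0.8]
  az 0.1 then dx -68.2 dy 10.3 dz 91.9
wrist 1994 ((625.024169921875, 121.76331329345703), (135.00100708007812, 15.761927604675293), 1.213305115699768) 557.5170892852533 692.422504726145 [619.29942525 121.45628054  12.62185029]
axis pts [568.9 120.6  11.7] [674.4 122.4  12.7]
top 11 ((622.819091796875, 116.76261901855469), (7.5634684562683105, 135.08999633789062), 87.90931701660156) 555.4569403963762 690.4570200857065 [627.50122034 117.52988672   9.44847458]
axis pts [555.5 121.9   7.2] [689.3 116.9  10.2]
```

The bucket is clear (x>750). Marker centre is (624,121.6) with its axis at 1.2° and length 135, which matches. Going down for it.

```bash
python3 -m pendant '[{"dx":-41,"dy":5,"dz":0,"ax":0,"ay":0,"az":0,"hand":0.5},{"dx":-41,"dy":5.5,"dz":10,"ax":0,"ay":0,"az":0,"hand":0.5},{"dx":0,"dy":0,"dz":40,"ax":0,"ay":0,"az":0,"hand":0.5},{"dx":0,"dy":0,"dz":40,"ax":0,"ay":0,"az":0,"hand":0.5},{"dx":0,"dy":0,"dz":20,"ax":0,"ay":0,"az":0,"hand":0.5},{"dx":0,"dy":0,"dz":0,"ax":0,"ay":0,"az":0,"hand":0.5},{"dx":0,"dy":0,"dz":0,"ax":0,"ay":0,"az":0,"hand":0.5}]'
python3 - <<'E'
from h import *
go(624,121.6,-17,181)
f=grab('wrist'); P=cloud(f);x,y,z=P[...,0],P[...,1],P[...,2]
m=(f['depth']>0)&(z>6)&(z<20)&(x<605)&(x>540)&(abs(y-121)<22); w=P[m]; print(m.sum(),cv2.minAreaRect(w[:,:2].astype(np.float32)),w[:,0].min())
E
```

```text
t: 15.0
tool_pos: [624.4, 119.6, 13.4]
eef_rot: [0.024, -3.141, 0.0]
wrist_force: [-0.2, 0.7, -0.1]
finger_gap: 0.504
t 15.0 tcp [624.4 119.6  13.4] yaw -179.1 tilt 0.05 gap 0.504 F [-0.2  0.7 -0.1]
  az -0.1 then dx 0.3 dy 2.0 dz 30.4
2540 ((581.6234741210938, 120.99055480957031), (46.96268081665039, 16.206924438476562), 1.0920356512069702) 558.1036268500355
```

```bash
python3 -m pendant '[{"dx":0,"dy":2,"dz":18,"ax":0,"ay":0,"az":0,"hand":0.5},{"dx":0,"dy":0,"dz":8,"ax":0,"ay":0,"az":0,"hand":0.5},{"dx":0,"dy":0,"dz":4,"ax":0,"ay":0,"az":0,"hand":0.5},{"dx":0,"dy":0,"dz":0,"ax":0,"ay":0,"az":0,"hand":1},{"dx":0,"dy":0,"dz":0,"ax":0,"ay":0,"az":0,"hand":1},{"dx":0,"dy":0,"dz":0,"ax":0,"ay":0,"az":0,"hand":1},{"dx":0,"dy":0,"dz":0,"ax":0,"ay":0,"az":0,"hand":1},{"dx":0,"dy":0,"dz":0,"ax":0,"ay":0,"az":0,"hand":1}]' 40
python3 -m pendant '[{"dx":0,"dy":0,"dz":-10,"ax":0,"ay":0,"az":0,"hand":1},{"dx":0,"dy":0,"dz":-30,"ax":0,"ay":0,"az":0,"hand":1},{"dx":0,"dy":0,"dz":-40,"ax":0,"ay":0,"az":0,"hand":1},{"dx":0,"dy":0,"dz":-40,"ax":0,"ay":0,"az":0,"hand":1},{"dx":0,"dy":0,"dz":-10,"ax":0,"ay":0,"az":0,"hand":1},{"dx":0,"dy":0,"dz":0,"ax":0,"ay":0,"az":0,"hand":1}]'
python3 - <<'E'
from tray import *
c+=[.7,.7]
x,y=W((-25,0)); print(x,y); go(x,y,110,181)
E
```

```text
t: 15.85
tool_pos: [625.5, 122.8, -15.8]
eef_rot: [-0.026, 3.14, -0.0]
wrist_force: [-0.8, 0.2, 5.2]
finger_gap: 0.158
t: 16.45
tool_pos: [626.7, 123.1, 115.9]
eef_rot: [-0.026, 3.136, 0.001]
wrist_force: [0.2, -0.1, -0.5]
finger_gap: 0.159
483.8335407385251 -291.0834950084663
t 16.45 tcp [626.7 123.1 115.9] yaw -179.0 tilt 0.29 gap 0.159 F [ 0.2 -0.1 -0.5]
  az -0.0 then dx 150.1 dy -411.6 dz 5.9
```

```bash
python3 -m pendant '[{"dx":7,"dy":-20,"dz":0,"ax":0,"ay":0,"az":0,"hand":1},{"dx":15,"dy":-41,"dz":0,"ax":0,"ay":0,"az":0,"hand":1},{"dx":15,"dy":-41,"dz":0,"ax":0,"ay":0,"az":0,"hand":1},{"dx":15,"dy":-41,"dz":0,"ax":0,"ay":0,"az":0,"hand":1},{"dx":15,"dy":-41,"dz":0,"ax":0,"ay":0,"az":0,"hand":1},{"dx":15,"dy":-41,"dz":0,"ax":0,"ay":0,"az":0,"hand":1},{"dx":15,"dy":-41,"dz":0,"ax":0,"ay":0,"az":0,"hand":1},{"dx":15,"dy":-41,"dz":0,"ax":0,"ay":0,"az":0,"hand":1},{"dx":15,"dy":-41,"dz":0,"ax":0,"ay":0,"az":0,"hand":1},{"dx":15,"dy":-41,"dz":0,"ax":0,"ay":0,"az":0,"hand":1},{"dx":8,"dy":-22,"dz":0,"ax":0,"ay":0,"az":0,"hand":1}]'
python3 -m pendant '[{"dx":0,"dy":0,"dz":0,"ax":0,"ay":0,"az":8.5,"hand":1},{"dx":0,"dy":0,"dz":0,"ax":0,"ay":0,"az":8.5,"hand":1},{"dx":0,"dy":0,"dz":0,"ax":0,"ay":0,"az":8.5,"hand":1},{"dx":0,"dy":0,"dz":0,"ax":0,"ay":0,"az":8.5,"hand":1},{"dx":0,"dy":0,"dz":0,"ax":0,"ay":0,"az":8.5,"hand":1},{"dx":0,"dy":0,"dz":0,"ax":0,"ay":0,"az":2.5,"hand":1},{"dx":0,"dy":0,"dz":0,"ax":0,"ay":0,"az":0,"hand":1},{"dx":0,"dy":0,"dz":0,"ax":0,"ay":0,"az":0,"hand":1}]'
python3 - <<'E'
from tray import *
c+=[.7,.7]
x,y=W((-25,0)); go(x,y,-9,136)
f=grab('wrist','w7.png')
o=bot.get_obs(); P=cloud(f); L=(P-np.array(o['tool_pos']))@rot(o['eef_rot'])
m=(f['depth']>0)&(L[...,0]>14)&(L[...,0]<100)&(abs(L[...,1])<14)&(L[...,2]<10)&(L[...,2]>-50); q=L[m]; print('marker end',q[:,0].max(),'y',np.percentile(q[:,1],[2,98]),'top z',np.percentile(q[:,2],2))
E
```

```text
t: 17.55
tool_pos: [479.1, -292.7, 110.9]
eef_rot: [0.022, -3.138, -0.002]
wrist_force: [0.6, 0.0, 0.3]
finger_gap: 0.161
t: 18.35
tool_pos: [480.7, -289.9, 111.7]
eef_rot: [-1.175, -2.911, -0.001]
wrist_force: [0.0, -0.7, -0.3]
finger_gap: 0.152
t 18.35 tcp [ 480.7 -289.9  111.7] yaw 136.0 tilt 0.16 gap 0.152 F [ 0.  -0.7 -0.3]
  az 0.0 then dx -3.1 dy 1.3 dz 120.7
marker end 67.45496457390374 y [-6.10948195  8.00509281] top z -31.030696220343877
```

View pics/w7.png

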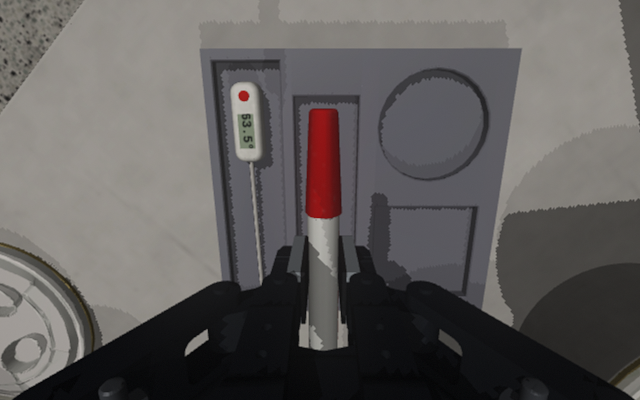

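The marker is held centred (end at +67.5 mm) above the short trough, which sits at u 293–359. Lowering.

```bash
python3 -m pendant '[{"dx":-3,"dy":1.5,"dz":20,"ax":0,"ay":0,"az":0,"hand":1},{"dx":0,"dy":0,"dz":40,"ax":0,"ay":0,"az":0,"hand":1},{"dx":0,"dy":0,"dz":30,"ax":0,"ay":0,"az":0,"hand":1},{"dx":0,"dy":0,"dz":16,"ax":0,"ay":0,"az":0,"hand":1},{"dx":0,"dy":0,"dz":5,"ax":0,"ay":0,"az":0,"hand":1},{"dx":0,"dy":0,"dz":4,"ax":0,"ay":0,"az":0,"hand":1},{"dx":0,"dy":0,"dz":3,"ax":0,"ay":0,"az":0,"hand":1},{"dx":0,"dy":0,"dz":0,"ax":0,"ay":0,"az":0,"hand":1}]'
python3 - <<'E'
from tray import *
c+=[.7,.7]
x,y=W((-25,0)); go(x,y,-7.5,136)
E
```

```text
t: 19.2
tool_pos: [485.5, -292.1, -4.1]
eef_rot: [1.177, 2.911, -0.001]
wrist_force: [-0.3, 0.1, 0.0]
finger_gap: 0.159
t 19.2 tcp [ 485.5 -292.1   -4.1] yaw 136.0 tilt 0.08 gap 0.159 F [-0.3  0.1  0. ]
  az -0.0 then dx 1.9 dy -0.4 dz 3.4
```

```bash
python3 -m pendant '[{"dx":0,"dy":0,"dz":2,"ax":0,"ay":0,"az":0,"hand":1},{"dx":0,"dy":0,"dz":0.8,"ax":0,"ay":0,"az":0,"hand":1},{"dx":0,"dy":0,"dz":0,"ax":0,"ay":0,"az":0,"hand":1}]'
python3 -m pendant '[{"dx":0,"dy":0,"dz":0,"ax":0,"ay":0,"az":0,"hand":0.76},{"dx":0,"dy":0,"dz":0,"ax":0,"ay":0,"az":0,"hand":0.76},{"dx":0,"dy":0,"dz":0,"ax":0,"ay":0,"az":0,"hand":0.76},{"dx":0,"dy":0,"dz":-10,"ax":0,"ay":0,"az":0,"hand":0.76},{"dx":0,"dy":0,"dz":-20,"ax":0,"ay":0,"az":0,"hand":0.76},{"dx":0,"dy":0,"dz":-40,"ax":0,"ay":0,"az":0,"hand":0.5},{"dx":0,"dy":0,"dz":-40,"ax":0,"ay":0,"az":0,"hand":0.2},{"dx":0,"dy":0,"dz":-40,"ax":0,"ay":0,"az":0,"hand":0},{"dx":0,"dy":0,"dz":0,"ax":0,"ay":0,"az":0,"hand":0}]'
python3 - <<'E'
from h import *
go(442.5,32.6,110,180)
grab('wrist','w8.png')
E
```

```text
t: 19.5
tool_pos: [485.0, -291.8, -7.4]
eef_rot: [1.178, 2.912, -0.0]
wrist_force: [0.6, 0.5, -0.1]
finger_gap: 0.16
t: 20.4
tool_pos: [488.5, -294.4, 149.7]
eef_rot: [1.173, 2.902, -0.005]
wrist_force: [0.7, -1.0, 0.2]
finger_gap: 0.908
t 20.4 tcp [ 488.5 -294.4  149.7] yaw 136.0 tilt 0.7 gap 0.908 F [ 0.7 -1.   0.2]
  az -44.0 then dx 46.0 dy 327.0 dz 39.7
```

View pics/w8.png

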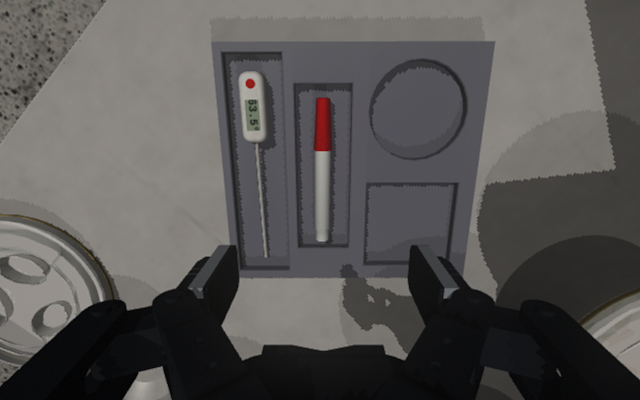

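The marker lies fully in the short trough (322, rows 97–243). Next is the label roll.

```bash
python3 -m pendant '[{"dx":0,"dy":0,"dz":0,"ax":0,"ay":0,"az":-8.5,"hand":0},{"dx":0,"dy":0,"dz":0,"ax":0,"ay":0,"az":-8.5,"hand":0},{"dx":0,"dy":0,"dz":0,"ax":0,"ay":0,"az":-8.5,"hand":0},{"dx":0,"dy":0,"dz":0,"ax":0,"ay":0,"az":-8.5,"hand":0},{"dx":0,"dy":0,"dz":0,"ax":0,"ay":0,"az":-8.5,"hand":0},{"dx":0,"dy":0,"dz":0,"ax":0,"ay":0,"az":-1.5,"hand":0}]'
python3 -m pendant '[{"dx":6,"dy":41,"dz":0,"ax":0,"ay":0,"az":0,"hand":0},{"dx":6,"dy":41,"dz":0,"ax":0,"ay":0,"az":0,"hand":0},{"dx":6,"dy":41,"dz":0,"ax":0,"ay":0,"az":0,"hand":0},{"dx":6,"dy":41,"dz":0,"ax":0,"ay":0,"az":0,"hand":0},{"dx":6,"dy":41,"dz":5,"ax":0,"ay":0,"az":0,"hand":0},{"dx":6,"dy":41,"dz":10,"ax":0,"ay":0,"az":0,"hand":0},{"dx":6,"dy":41,"dz":10,"ax":0,"ay":0,"az":0,"hand":0},{"dx":5,"dy":41,"dz":10,"ax":0,"ay":0,"az":0,"hand":0},{"dx":0,"dy":0,"dz":0,"ax":0,"ay":0,"az":0,"hand":0},{"dx":0,"dy":0,"dz":0,"ax":0,"ay":0,"az":0,"hand":0}]'
python3 - <<'E'
from h import *
go(442.5,32.6,0,180)
f=grab('wrist','w9.png'); P=cloud(f); x,y,z=P[...,0],P[...,1],P[...,2]
m=(f['depth']>0)&(z>24)&(z<36)&(abs(x-442)<45)&(abs(y-32)<45)&(f['image'].min(-1)>90); q=P[m]
print(m.sum(),cv2.minEnclosingCircle(q[:,:2].astype(np.float32)),np.median(q[:,2]),np.percentile(q,[1,99],axis=0).round(1))
v,u=np.where(m);print(u.min(),u.max(),v.min(),v.max())
E
```

```text
t: 21.05
tool_pos: [484.1, -291.1, 141.4]
eef_rot: [0.001, -3.14, -0.002]
wrist_force: [-0.3, -0.4, 0.1]
finger_gap: 1.0
t: 22.05
tool_pos: [437.3, 36.9, 106.9]
eef_rot: [0.0, -3.14, 0.001]
wrist_force: [0.2, -0.5, 0.2]
finger_gap: 1.001
t 22.05 tcp [437.3  36.9 106.9] yaw -180.0 tilt 0.09 gap 1.001 F [ 0.2 -0.5  0.2]
  az 0.0 then dx -5.2 dy -4.3 dz 106.9
3274 ((445.35772705078125, 33.162208557128906), 30.070035934448242) 28.91417651610992 [[417.    5.3  27.3]
 [473.1  57.8  30.4]]
281 352 167 239
```

View pics/w9.png

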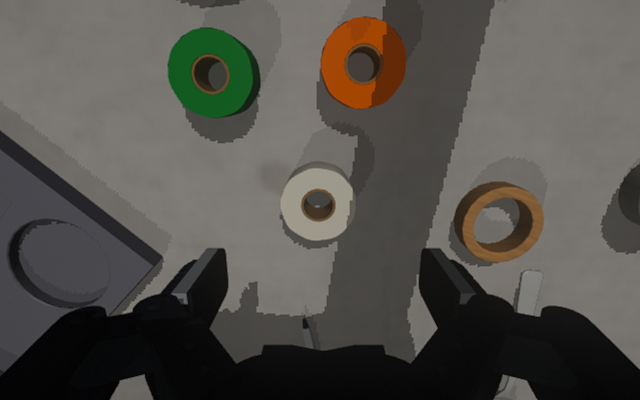

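The white roll with brown core is at (317,205). The green roll (213,72), the orange roll (362,62) and the tape (500,222) are not wanted. Its centre is about (444,32.3), with 60 mm diameter and the top at 29, which fits. Descending.

```bash
python3 -m pendant '[{"dx":-6.5,"dy":-4.5,"dz":20,"ax":0,"ay":0,"az":0,"hand":0},{"dx":0,"dy":0,"dz":40,"ax":0,"ay":0,"az":0,"hand":0},{"dx":0,"dy":0,"dz":30,"ax":0,"ay":0,"az":0,"hand":0},{"dx":0,"dy":0,"dz":20,"ax":0,"ay":0,"az":0,"hand":0},{"dx":0,"dy":0,"dz":10,"ax":0,"ay":0,"az":0,"hand":0},{"dx":0,"dy":0,"dz":0,"ax":0,"ay":0,"az":0,"hand":1},{"dx":0,"dy":0,"dz":0,"ax":0,"ay":0,"az":0,"hand":1},{"dx":0,"dy":0,"dz":0,"ax":0,"ay":0,"az":0,"hand":1},{"dx":0,"dy":0,"dz":0,"ax":0,"ay":0,"az":0,"hand":1},{"dx":0,"dy":0,"dz":0,"ax":0,"ay":0,"az":0,"hand":1}]' 40
python3 -m pendant '[{"dx":0,"dy":0,"dz":-10,"ax":0,"ay":0,"az":0,"hand":1},{"dx":0,"dy":0,"dz":-30,"ax":0,"ay":0,"az":0,"hand":1},{"dx":0,"dy":0,"dz":-40,"ax":0,"ay":0,"az":0,"hand":1},{"dx":0,"dy":0,"dz":-25,"ax":0,"ay":0,"az":0,"hand":1},{"dx":0,"dy":0,"dz":0,"ax":0,"ay":0,"az":0,"hand":1}]'
python3 - <<'E'
from tray import *
c+=[.7,.7]
x,y=W((59,54)); print(x,y); go(x,y,90,180)
E
```

```text
t: 23.1
tool_pos: [446.0, 31.6, -11.4]
eef_rot: [0.001, 3.139, -0.001]
wrist_force: [-0.2, -1.1, 5.2]
finger_gap: 0.669
t: 23.6
tool_pos: [447.8, 31.8, 96.5]
eef_rot: [0.001, 3.134, -0.001]
wrist_force: [1.0, 0.3, -2.3]
finger_gap: 0.674
503.34049463879364 -193.14739977523374
t 23.6 tcp [447.8  31.8  96.5] yaw 180.0 tilt 0.43 gap 0.674 F [ 1.   0.3 -2.3]
  az -0.0 then dx -55.5 dy -225.0 dz 6.5
```

```bash
python3 -m pendant '[{"dx":-5,"dy":-19,"dz":0,"ax":0,"ay":0,"az":0,"hand":1},{"dx":-9,"dy":-38,"dz":0,"ax":0,"ay":0,"az":0,"hand":1},{"dx":-9,"dy":-38,"dz":0,"ax":0,"ay":0,"az":0,"hand":1},{"dx":-9,"dy":-38,"dz":0,"ax":0,"ay":0,"az":0,"hand":1},{"dx":-9,"dy":-38,"dz":0,"ax":0,"ay":0,"az":0,"hand":1},{"dx":-9,"dy":-37,"dz":0,"ax":0,"ay":0,"az":0,"hand":1},{"dx":-5,"dy":-18,"dz":0,"ax":0,"ay":0,"az":0,"hand":1},{"dx":0,"dy":0,"dz":0,"ax":0,"ay":0,"az":0,"hand":1},{"dx":0,"dy":0,"dz":0,"ax":0,"ay":0,"az":0,"hand":1}]'
python3 - <<'E'
from tray import *
c+=[.7,.7]
x,y=W((59,54)); go(x,y,-3,180)
f=grab('wrist'); o=bot.get_obs(); P=cloud(f); L=(P-np.array(o['tool_pos']))@rot(o['eef_rot'])
m=(f['depth']>0)&(L[...,0]>8)&(L[...,0]<45)&(abs(L[...,1])<33)&(L[...,2]<8)&(L[...,2]>-60)&(f['image'].min(-1)>90); q=L[m]
print(m.sum(),'x max',np.percentile(q[:,0],99),'y',np.percentile(q[:,1],[1,99]),'top z',np.percentile(q[:,2],[2,20,50]))
E
```

```text
t: 24.5
tool_pos: [498.4, -193.4, 91.5]
eef_rot: [-0.002, -3.14, -0.003]
wrist_force: [0.6, 0.8, -1.7]
finger_gap: 0.677
t 24.5 tcp [ 498.4 -193.4   91.5] yaw 179.9 tilt 0.14 gap 0.677 F [ 0.6  0.8 -1.7]
  az -0.1 then dx -4.9 dy 0.3 dz 94.5
5135 x max 29.669443198606533 y [-25.77846703  25.5985131 ] top z [-41.44405078 -40.7501473  -40.22469275]
```

```bash
python3 -m pendant '[{"dx":-5,"dy":0,"dz":20,"ax":0,"ay":0,"az":0,"hand":1},{"dx":0,"dy":0,"dz":35,"ax":0,"ay":0,"az":0,"hand":1},{"dx":0,"dy":0,"dz":20,"ax":0,"ay":0,"az":0,"hand":1},{"dx":0,"dy":0,"dz":10,"ax":0,"ay":0,"az":0,"hand":1},{"dx":0,"dy":0,"dz":5,"ax":0,"ay":0,"az":0,"hand":1},{"dx":0,"dy":0,"dz":2,"ax":0,"ay":0,"az":0,"hand":1},{"dx":0,"dy":0,"dz":0,"ax":0,"ay":0,"az":0,"hand":1}]'
python3 - <<'E'
from tray import *
c+=[.7,.7]
x,y=W((59,54)); go(x,y,-3.3,180)
E
```

```text
t: 25.25
tool_pos: [505.1, -194.2, 1.2]
eef_rot: [0.0, 3.14, -0.001]
wrist_force: [-0.0, 0.2, -1.4]
finger_gap: 0.671
t 25.25 tcp [ 505.1 -194.2    1.2] yaw 180.0 tilt 0.08 gap 0.671 F [-0.   0.2 -1.4]
  az -0.0 then dx 1.8 dy 1.1 dz 4.5
```

```bash
python3 -m pendant '[{"dx":1,"dy":1,"dz":2,"ax":0,"ay":0,"az":0,"hand":1},{"dx":0,"dy":0,"dz":1,"ax":0,"ay":0,"az":0,"hand":1},{"dx":0,"dy":0,"dz":0.5,"ax":0,"ay":0,"az":0,"hand":1},{"dx":0,"dy":0,"dz":0,"ax":0,"ay":0,"az":0,"hand":1}]'
python3 -m pendant '[{"dx":0,"dy":0,"dz":0,"ax":0,"ay":0,"az":0,"hand":0.1},{"dx":0,"dy":0,"dz":0,"ax":0,"ay":0,"az":0,"hand":0},{"dx":0,"dy":0,"dz":0,"ax":0,"ay":0,"az":0,"hand":0},{"dx":0,"dy":0,"dz":0,"ax":0,"ay":0,"az":0,"hand":0},{"dx":0,"dy":0,"dz":-15,"ax":0,"ay":0,"az":0,"hand":0},{"dx":0,"dy":0,"dz":-45,"ax":0,"ay":0,"az":0,"hand":0},{"dx":0,"dy":0,"dz":-45,"ax":0,"ay":0,"az":0,"hand":0},{"dx":0,"dy":0,"dz":-45,"ax":0,"ay":0,"az":0,"hand":0},{"dx":0,"dy":0,"dz":0,"ax":0,"ay":0,"az":0,"hand":0}]'
python3 - <<'E'
from tray import *
go(438,320,120,151)
f=grab('wrist','w10.png'); P=cloud(f); L=T(P[...,:2].reshape(-1,2)).reshape(400,640,2)
m=(f['depth']>0)&(abs(L[...,0]-59)<38)&(abs(L[...,1]-54)<38)&(P[...,2]>25)&(f['image'].min(-1)>90); q=L[m]; print(m.sum(),cv2.minEnclosingCircle(q.astype(np.float32)),np.percentile(P[m][:,2],[2,50,98]))
E
```

```text
t: 25.65
tool_pos: [503.6, -193.3, -2.9]
eef_rot: [0.001, 3.141, -0.0]
wrist_force: [0.0, 0.1, -0.5]
finger_gap: 0.671
t: 26.55
tool_pos: [507.8, -195.4, 153.9]
eef_rot: [0.001, 3.13, -0.009]
wrist_force: [1.5, -0.6, -0.1]
finger_gap: 0.992
t 26.55 tcp [ 507.8 -195.4  153.9] yaw 180.0 tilt 0.72 gap 0.992 F [ 1.5 -0.6 -0.1]
  az 29.0 then dx 310.9 dy 416.9 dz 33.9Traceback (most recent call last):
  File "<stdin>", line 3, in <module>
ValueError: cannot reshape array of size 4 into shape (400,640,2)
```

View pics/w10.png

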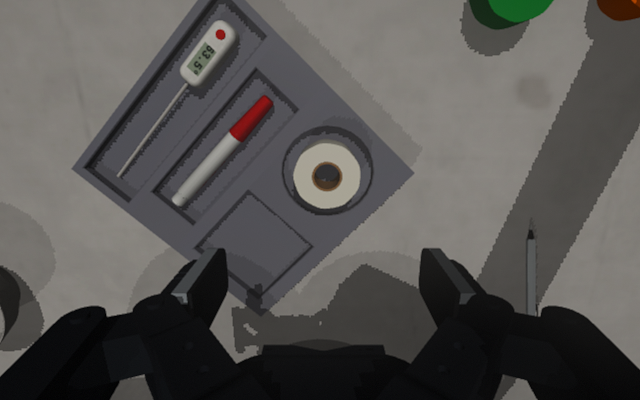

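The roll is flat and centred in the round well (327,176). Next is the timer.

```bash
python3 -m pendant '[{"dx":5.5,"dy":43,"dz":0,"ax":0,"ay":0,"az":0,"hand":0},{"dx":5.5,"dy":43,"dz":0,"ax":0,"ay":0,"az":0,"hand":0},{"dx":5.5,"dy":43,"dz":0,"ax":0,"ay":0,"az":0,"hand":0},{"dx":5.5,"dy":43,"dz":0,"ax":0,"ay":0,"az":0,"hand":0},{"dx":5.5,"dy":43,"dz":0,"ax":0,"ay":0,"az":0,"hand":0},{"dx":5.5,"dy":43,"dz":0,"ax":0,"ay":0,"az":0,"hand":0},{"dx":5.5,"dy":43,"dz":0,"ax":0,"ay":0,"az":0,"hand":0},{"dx":5.5,"dy":43,"dz":0,"ax":0,"ay":0,"az":0,"hand":0},{"dx":5.5,"dy":43,"dz":0,"ax":0,"ay":0,"az":0,"hand":0},{"dx":5.5,"dy":43,"dz":0,"ax":0,"ay":0,"az":0,"hand":0},{"dx":5.5,"dy":43,"dz":0,"ax":0,"ay":0,"az":0,"hand":0},{"dx":5.5,"dy":42,"dz":0,"ax":0,"ay":0,"az":0,"hand":0}]'
python3 -m pendant '[{"dx":0,"dy":0,"dz":0,"ax":0,"ay":0,"az":8,"hand":0.4},{"dx":0,"dy":0,"dz":0,"ax":0,"ay":0,"az":8,"hand":0.6},{"dx":0,"dy":0,"dz":0,"ax":0,"ay":0,"az":8,"hand":0.6},{"dx":0,"dy":0,"dz":0,"ax":0,"ay":0,"az":0,"hand":0.6},{"dx":0,"dy":0,"dz":0,"ax":0,"ay":0,"az":0,"hand":0.6}]'
python3 - <<'E'
from h import *
f=grab('wrist','w11.png'); P=cloud(f); x,y,z=P[...,0],P[...,1],P[...,2]
for lo,hi in((30,60),(50,60)):
    m=(f['depth']>0)&(z>lo)&(z<hi)&(abs(x-438)<45)&(abs(y-320)<45); q=P[m]; ev,V=np.linalg.eigh(np.cov(q[:,:2].T))
    v,u=np.where(m); print(lo,m.sum(),cv2.minAreaRect(q[:,:2].astype(np.float32)),q.mean(0).round(1),np.degrees(np.arctan2(V[1,1],V[0,1])).round(1),u.min(),u.max(),v.min(),v.max())
go(438,320,30,156)
E
```

```text
t: 27.8
tool_pos: [436.3, 323.2, 145.1]
eef_rot: [-0.001, -3.139, 0.002]
wrist_force: [-0.1, -0.6, -0.3]
finger_gap: 0.996
t: 28.3
tool_pos: [437.0, 321.4, 145.7]
eef_rot: [-0.65, -3.072, 0.002]
wrist_force: [-0.5, 0.8, -0.9]
finger_gap: 0.4
30 3996 ((440.7051696777344, 322.0800476074219), (61.65425491333008, 61.741050720214844), 55.53003692626953) [438.5 323.   43.8] 165.1 290 361 153 223
50 468 ((440.6219482421875, 321.9685974121094), (7.952582836151123, 43.863922119140625), 60.622657775878906) [439.6 322.6  53.9] 151.0 319 332 167 219
t 28.35 tcp [437.3 321.5 146. ] yaw 156.1 tilt 0.09 gap 0.398 F [-0.3 -0.1 -0.2]
  az 0.1 then dx -1.3 dy -1.1 dz 116.0
```

View pics/w11.png

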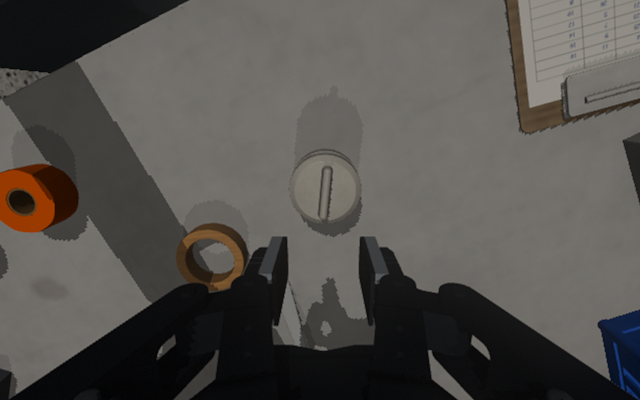

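The timer is at (325,186). Its bar measures 8 x 44 mm along 151°, centred near (440,322), with the top at 54, which matches the description. I'll turn 5° and descend.

```bash
python3 -m pendant '[{"dx":0,"dy":0,"dz":0,"ax":0,"ay":0,"az":5,"hand":0.6},{"dx":-2,"dy":1,"dz":20,"ax":0,"ay":0,"az":0,"hand":0.6},{"dx":0,"dy":0,"dz":40,"ax":0,"ay":0,"az":0,"hand":0.6},{"dx":0,"dy":0,"dz":35,"ax":0,"ay":0,"az":0,"hand":0.6},{"dx":0,"dy":0,"dz":15,"ax":0,"ay":0,"az":0,"hand":0.6},{"dx":0,"dy":0,"dz":8,"ax":0,"ay":0,"az":0,"hand":0.6},{"dx":0,"dy":0,"dz":0,"ax":0,"ay":0,"az":0,"hand":0.6}]'
python3 - <<'E'
from h import *
go(439.5,321.5,23.5,151)
E
```

```text
t: 29.05
tool_pos: [439.3, 321.2, 27.9]
eef_rot: [-0.786, -3.04, 0.002]
wrist_force: [0.4, 0.0, 0.7]
finger_gap: 0.404
t 29.05 tcp [439.3 321.2  27.9] yaw 151.0 tilt 0.12 gap 0.404 F [0.4 0.  0.7]
  az 0.0 then dx -0.1 dy 0.4 dz 4.4
```

```bash
python3 -m pendant '[{"dx":0,"dy":0,"dz":4,"ax":0,"ay":0,"az":0,"hand":0.6},{"dx":0,"dy":0,"dz":0,"ax":0,"ay":0,"az":0,"hand":0.8},{"dx":0,"dy":0,"dz":0,"ax":0,"ay":0,"az":0,"hand":1},{"dx":0,"dy":0,"dz":0,"ax":0,"ay":0,"az":0,"hand":1},{"dx":0,"dy":0,"dz":0,"ax":0,"ay":0,"az":0,"hand":1},{"dx":0,"dy":0,"dz":0,"ax":0,"ay":0,"az":0,"hand":1}]' 60
python3 -m pendant '[{"dx":0,"dy":0,"dz":-5,"ax":0,"ay":0,"az":0,"hand":1},{"dx":0,"dy":0,"dz":-10,"ax":0,"ay":0,"az":0,"hand":1},{"dx":0,"dy":0,"dz":-20,"ax":0,"ay":0,"az":0,"hand":1},{"dx":0,"dy":0,"dz":-30,"ax":0,"ay":0,"az":0,"hand":1},{"dx":0,"dy":0,"dz":-25,"ax":0,"ay":0,"az":0,"hand":1},{"dx":0,"dy":0,"dz":0,"ax":0,"ay":0,"az":0,"hand":1}]'
python3 - <<'E'
from tray import *
c+=[.7,.7]
x,y=W((59,-54)); print(x,y); go(x,y,115,151)
E
```

```text
t: 29.65
tool_pos: [440.6, 321.9, 25.6]
eef_rot: [0.787, 3.04, 0.001]
wrist_force: [-0.4, -1.8, 4.8]
finger_gap: 0.078
t: 30.25
tool_pos: [442.7, 323.4, 119.1]
eef_rot: [0.786, 3.036, 0.008]
wrist_force: [0.2, -0.1, -0.3]
finger_gap: 0.083
581.029193075368 -268.1705037848055
t 30.25 tcp [442.7 323.4 119.1] yaw 151.0 tilt 0.43 gap 0.083 F [ 0.2 -0.1 -0.3]
  az -0.0 then dx -407.8 dy -450.3 dz 4.1
```

```bash
python3 -m pendant '[{"dx":-16,"dy":-18,"dz":0,"ax":0,"ay":0,"az":0,"hand":1},{"dx":-31,"dy":-34,"dz":0,"ax":0,"ay":0,"az":0,"hand":1},{"dx":-31,"dy":-34,"dz":0,"ax":0,"ay":0,"az":0,"hand":1},{"dx":-31,"dy":-34,"dz":0,"ax":0,"ay":0,"az":0,"hand":1},{"dx":-31,"dy":-34,"dz":0,"ax":0,"ay":0,"az":0,"hand":1},{"dx":-31,"dy":-34,"dz":0,"ax":0,"ay":0,"az":0,"hand":1},{"dx":-31,"dy":-34,"dz":0,"ax":0,"ay":0,"az":0,"hand":1},{"dx":-31,"dy":-34,"dz":0,"ax":0,"ay":0,"az":0,"hand":1},{"dx":-31,"dy":-34,"dz":0,"ax":0,"ay":0,"az":0,"hand":1},{"dx":-31,"dy":-34,"dz":0,"ax":0,"ay":0,"az":0,"hand":1},{"dx":-31,"dy":-34,"dz":0,"ax":0,"ay":0,"az":0,"hand":1},{"dx":-31,"dy":-34,"dz":0,"ax":0,"ay":0,"az":0,"hand":1}]'
python3 -m pendant '[{"dx":-31,"dy":-35,"dz":0,"ax":0,"ay":0,"az":0,"hand":1},{"dx":-17,"dy":-20,"dz":0,"ax":0,"ay":0,"az":0,"hand":1},{"dx":0,"dy":0,"dz":0,"ax":0,"ay":0,"az":0,"hand":1},{"dx":0,"dy":0,"dz":0,"ax":0,"ay":0,"az":0,"hand":1}]'
python3 - <<'E'
from tray import *
c+=[.7,.7]
x,y=W((59,-54)); go(x,y,32,151)
f=grab('wrist','w12.png'); o=bot.get_obs(); P=cloud(f); L=(P-np.array(o['tool_pos']))@rot(o['eef_rot'])
m=(f['depth']>0)&(L[...,0]>8)&(L[...,0]<45)&(abs(L[...,1])<40)&(L[...,2]<30)&(L[...,2]>-40); q=L[m]
print(m.sum(),'x max',np.percentile(q[:,0],98),'y',np.percentile(q[:,1],[1,99]),'z',np.percentile(q[:,2],[2,20,50,90]))
E
```

```text
t: 31.45
tool_pos: [561.5, -195.8, 114.0]
eef_rot: [-0.788, -3.04, -0.001]
wrist_force: [1.0, -0.1, -0.8]
finger_gap: 0.081
t: 31.85
tool_pos: [576.4, -265.5, 113.7]
eef_rot: [-0.789, -3.039, -0.002]
wrist_force: [0.0, -0.4, -0.7]
finger_gap: 0.081
t 31.85 tcp [ 576.4 -265.5  113.7] yaw 150.9 tilt 0.13 gap 0.081 F [ 0.  -0.4 -0.7]
  az -0.1 then dx -5.3 dy -0.1 dz 81.7
6137 x max 29.95477420085263 y [-26.68758912  26.22310777] z [-36.14546458 -18.45832206 -16.75163473   4.5857469 ]
```

View pics/w12.png

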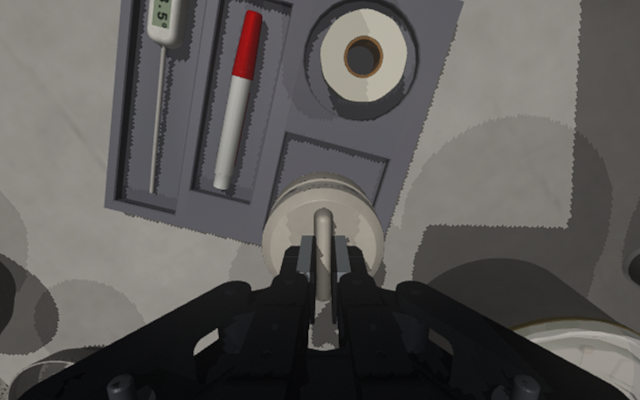

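The timer is held by its bar and centred. A tall pot shows at lower right, so I'll check clearance before lowering.

Run:
```python
from h import *
for n in('top','scene'):
    f=dict(np.load('last_top.npz')) if n=='top' else grab('scene'); P=cloud(f); d=np.hypot(P[...,0]-581,P[...,1]+268)
    if n=='top': f=grab('top') if False else f
    m=(f['depth']>0)&(P[...,2]>25)&(d<220); q=P[m]; dd=d[m]
    for z0,z1 in((25,60),(60,120),(120,200)):
        k=(q[:,2]>z0)&(q[:,2]<z1); 
        if k.sum()>5: i=np.argsort(dd[k])[5]; print(n,z0,z1,k.sum(),dd[k][i].round(0),q[k][i].round(0))
```

```text
top 25 60 394 135.0 [ 711. -232.   26.]
top 60 120 2820 133.0 [ 706. -225.   97.]
top 120 200 73 218.0 [ 771. -374.  171.]
scene 25 60 667 83.0 [ 515. -217.   37.]
scene 60 120 1352 31.0 [ 594. -240.  102.]
scene 120 200 636 3.0 [ 580. -271.  192.]
```

```bash
python3 -m pendant '[{"dx":-5,"dy":0,"dz":20,"ax":0,"ay":0,"az":0,"hand":1},{"dx":0,"dy":0,"dz":30,"ax":0,"ay":0,"az":0,"hand":1},{"dx":0,"dy":0,"dz":15,"ax":0,"ay":0,"az":0,"hand":1},{"dx":0,"dy":0,"dz":8,"ax":0,"ay":0,"az":0,"hand":1},{"dx":0,"dy":0,"dz":4,"ax":0,"ay":0,"az":0,"hand":1},{"dx":0,"dy":0,"dz":0,"ax":0,"ay":0,"az":0,"hand":1}]'
python3 - <<'E'
from tray import *
c+=[.7,.7]
x,y=W((59,-54)); go(x,y,32.5,151)
E
```

```text
t: 32.55
tool_pos: [581.6, -267.4, 38.1]
eef_rot: [0.786, 3.042, -0.0]
wrist_force: [-0.7, 1.2, -0.2]
finger_gap: 0.086
t 32.55 tcp [ 581.6 -267.4   38.1] yaw 151.0 tilt 0.0 gap 0.086 F [-0.7  1.2 -0.2]
  az 0.0 then dx 0.1 dy -1.0 dz 5.6
```

```bash
python3 -m pendant '[{"dx":0,"dy":-0.5,"dz":2.5,"ax":0,"ay":0,"az":0,"hand":1},{"dx":0,"dy":0,"dz":1.5,"ax":0,"ay":0,"az":0,"hand":1},{"dx":0,"dy":0,"dz":1,"ax":0,"ay":0,"az":0,"hand":1},{"dx":0,"dy":0,"dz":0,"ax":0,"ay":0,"az":0,"hand":1}]'
python3 -m pendant '[{"dx":0,"dy":0,"dz":0,"ax":0,"ay":0,"az":0,"hand":0.8},{"dx":0,"dy":0,"dz":0,"ax":0,"ay":0,"az":0,"hand":0.6},{"dx":0,"dy":0,"dz":0,"ax":0,"ay":0,"az":0,"hand":0.6},{"dx":0,"dy":0,"dz":-10,"ax":0,"ay":0,"az":0,"hand":0.6},{"dx":0,"dy":0,"dz":-30,"ax":0,"ay":0,"az":0,"hand":0.6},{"dx":0,"dy":0,"dz":-40,"ax":0,"ay":0,"az":0,"hand":0.6},{"dx":20,"dy":0,"dz":-40,"ax":0,"ay":0,"az":0,"hand":0.6},{"dx":40,"dy":20,"dz":0,"ax":0,"ay":0,"az":0,"hand":0.6},{"dx":40,"dy":30,"dz":0,"ax":0,"ay":0,"az":0,"hand":0.6},{"dx":30,"dy":30,"dz":0,"ax":0,"ay":0,"az":0,"hand":0.6},{"dx":0,"dy":0,"dz":0,"ax":0,"ay":0,"az":0,"hand":0.6}]'
python3 - <<'E'
from tray import *
go(0,0,0)
f=grab('top','t2.png'); g=grab('scene','s2.png'); 
cv2.imwrite('pics/fin.png',np.vstack([cv2.resize(f['image'][60:270,100:560],(690,315)),cv2.resize(g['image'][90:290,150:500],(490,280)).copy() if 0 else cv2.copyMakeBorder(cv2.resize(g['image'][90:290,150:500],(490,280)),0,0,0,200,0)]))
P=cloud(f); L=(P[...,:2]-c)@Rt
for n,p,r in(('timer',(59,-54),45),('roll',(59,54),42),('therm',(-85,59),35),('marker',(-25,0),24)):
    m=(f['depth']>0)&(abs(L[...,0]-p[0])<min(r,24 if n=='therm' else r))&(abs(L[...,1]-p[1])<(78 if n=='marker' else r))&(P[...,2]>19.5)&(P[...,2]<80)
    q=P[m]; print(n,m.sum(),'ctr tray',L[m].mean(0).round(1),'top z',np.percentile(q[:,2],[50,95]).round(1))
E
```

```text
t: 32.95
tool_pos: [581.7, -269.1, 33.7]
eef_rot: [0.788, 3.04, -0.001]
wrist_force: [-0.9, -0.8, 1.9]
finger_gap: 0.081
t: 34.05
tool_pos: [503.9, -130.9, 153.7]
eef_rot: [-0.78, -3.041, -0.003]
wrist_force: [0.2, -0.3, 0.1]
finger_gap: 0.4
t 34.05 tcp [ 503.9 -130.9  153.7] yaw 151.2 tilt 0.15 gap 0.4 F [ 0.2 -0.3  0.1]
  az -0.0 then dx 504.7 dy -127.8 dz 153.7<stdin>:8: RuntimeWarning: Mean of empty slice.
  ret = um.true_divide(
Traceback (most recent call last):
IndexError: index -1 is out of bounds for axis 0 with size 0
```

View pics/fin.png

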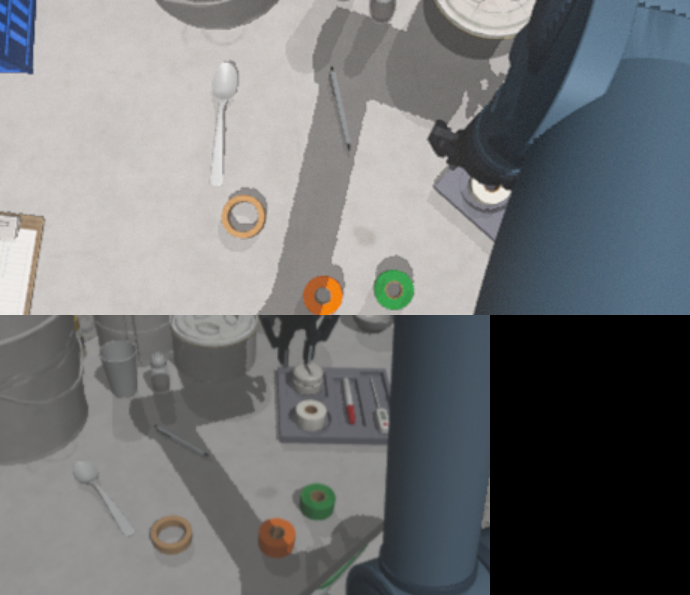

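Everything is in the tray in the scene view, and the spoon, pen and tape haven't moved. I'll move the arm aside and measure the seating heights.

```bash
python3 -m pendant '[{"dx":20,"dy":36,"dz":-10,"ax":0,"ay":0,"az":0,"hand":0.6},{"dx":20,"dy":36,"dz":0,"ax":0,"ay":0,"az":0,"hand":0.6},{"dx":20,"dy":36,"dz":0,"ax":0,"ay":0,"az":0,"hand":0.6},{"dx":20,"dy":36,"dz":0,"ax":0,"ay":0,"az":0,"hand":0.6},{"dx":20,"dy":36,"dz":0,"ax":0,"ay":0,"az":0,"hand":0.6},{"dx":20,"dy":36,"dz":0,"ax":0,"ay":0,"az":0,"hand":0.6},{"dx":20,"dy":36,"dz":0,"ax":0,"ay":0,"az":0,"hand":0.6},{"dx":20,"dy":36,"dz":0,"ax":0,"ay":0,"az":0,"hand":0.6},{"dx":0,"dy":0,"dz":0,"ax":0,"ay":0,"az":0,"hand":0.6}]'
python3 - <<'E'
from tray import *
f=grab('top','t3.png'); cv2.imwrite('pics/fin2.png',cv2.resize(f['image'][100:265,380:545],(594,594)))
P=cloud(f); L=(P[...,:2]-c)@Rt
for n,x0,x1,y0,y1,z0 in(('timer',14,104,-99,-9,40),('roll',16,102,11,97,26),('therm',-108,-62,25,100,17),('marker',-48,-2,-76,76,17)):
    m=(f['depth']>0)&(L[...,0]>x0)&(L[...,0]<x1)&(L[...,1]>y0)&(L[...,1]<y1)&(P[...,2]>z0)&(P[...,2]<80)
    if m.sum()>3: q=P[m]; print(n,m.sum(),'range',np.percentile(L[m],[2,98],axis=0).round(1).tolist(),'z',np.percentile(q[:,2],[50,95]).round(1))
    else: print(n,m.sum())
E
```

```text
t: 35.05
tool_pos: [507.8, 197.7, 163.1]
eef_rot: [0.78, 3.042, 0.003]
wrist_force: [-0.1, -0.2, -0.0]
finger_gap: 0.401
timer 628 range [[30.7, -80.0], [86.8, -24.5]] z [51.4 62.3]
roll 513 range [[32.4, 29.1], [86.1, 84.4]] z [37.3 39.6]
therm 268 range [[-95.2, 31.3], [-74.0, 87.5]] z [22.8 25.6]
marker 372 range [[-31.7, -65.8], [-17.0, 65.1]] z [21.2 24.6]
```

View pics/fin2.png

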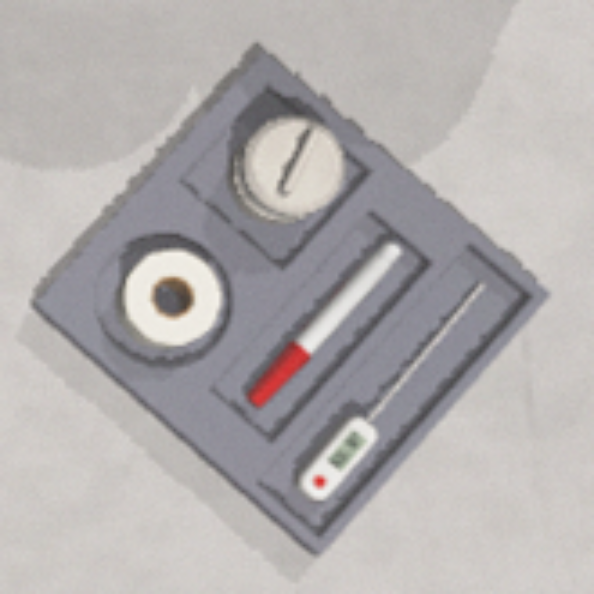

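All four are seated: tops are at about 62, 37, 25 and 25 mm against 64, 38, 24 and 25 expected. All lie inside their pockets, so I'm handing in.

```bash
python3 -c "
from plant import bot
print(bot.finish_job())"
```

```text
the job is handed in; nothing more can be done
None
```

I put the thermometer, marker, label roll and timer in their pockets, in the order you listed, and handed the job in at about 35 s, well inside the 99 s limit.

- **Seating:** in the last top view all four lie inside their pockets. Their tops measured about 25 mm (thermometer), 25 mm (marker), 37 mm (roll) and 62 mm (timer). Fully seated they should read 24, 25, 38 and 64 mm, so each agrees to within 2 mm.
- **Left alone:** the spoon, pen, tape, and the green and orange rolls looked unmoved in the last views. I did not measure their positions again. The arm was clear of everything at the end, with no load on the wrist.
- **First grasp missed:** the fingers closed above the thermometer head. The real fingertips are about 22–25 mm short of the reported tool point, not at it as described. I measured this with the wrist camera and corrected every later grasp. The miss did not register on the wrist force or disturb anything.

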